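# Clear the model-painting desk

## Robot

A 6-joint arm with a two-finger parallel gripper is mounted at the origin on the work surface. World frame = base frame: x ahead of the robot, y to its left, z up, the work surface at z = 0. Lengths are in mm, angles in degrees, forces in N, time in s.
With the tool pointing down it reaches from about 300 to 850 mm from the base axis. Payload 4.2 kg.
Tool frame: the origin (TCP) lies between the finger pads; the fingertips stand 14 mm ahead of it and the grasp point (between the pads) lies 5 mm behind it; z points along the fingers, y is the line along which they close (so a half turn about z gives the same grasp; the last joint's range is limited). The gripper opens to 91 mm and grips with 3 to 60 N. Pads are 32 mm wide; open, the fingers measure 118 mm over their backs; the gripper's body (76 mm by 178 mm) begins 60 mm behind the grasp point.
Start: joints at [73.167, 18.312, 89.639, -0, 72.044, -1.146], TCP at [155.477, 553.596, 227.976] pointing down, gripper open.
Joint ranges: [-177.97, 177.97], [-48.28, 115.42], [12.27, 149.76], [-77.06, 257.06], [2.81, 150.46], [-146.56, 146.56]. Speed limits (degrees/s): [147.25, 147.25, 180, 180, 180, 180].

## Interface

Orientations are given as [roll, pitch, yaw] about the fixed x, y, z axes, in that order (R = Rz(yaw) Ry(pitch) Rx(roll)).
In Python, from workcell import * gives the robot as it stands. The module is installed in compiled form; this text tells all that it offers.
- The arm moves only by the tool send_rows, never from a script. Its argument "deltas" is a list of rows, each a list of 2 entries, a list of its own where there are three numbers: the shift along the tool's x, y, z normalised to -1 to 1, where 1 is 0.5 m, then the turn, a rotation vector about the tool's x, y, z normalised to -1 to 1, where 1 is 0.5 rad. A call has 1 to 10 rows; each row shifts and turns the commanded pose from where the row before left it, along the tool's axes as they then stand; what a row does not reach is not made up. A row lasts 1/10 s, in which the tool goes at most 50 mm and 8.59 degrees, less where a joint would pass 70% of its speed; a pose out of reach is approached as far as the arm can. A call with a number of a shift or a turn outside -1 to 1 is refused whole. A call with a gripper value outside its range is refused whole. "grip" is the closure, from 0 (fully open) to 1 (shut), set as the call begins (left out, the last holds). The fingers move at their own pace and stop on an object; "grip_force" is the grip in N (left out, the last holds). Time passes only in rows, so rows that do not move let the fingers close. It gives the time, the measured TCP pose, the force, the opening and the grip force at its end, in the units of the state.
- state(): the state, without advancing time (a new reading comes with each control period).
- grab_frame(name): name is "scene" or "top" or "wrist"; returns the picture (400x640x3 uint8, red, green, blue); there is no depth.
- calibration(name): a dict with "mtx" (3x3 intrinsics, pixels), "R" (3x3) and "t" (3): a world point X has camera coordinates R X + t. Camera axes: x right, y down, z forward; pixel columns grow to the right and rows downward; lengths in mm; the calibration is good to about 2 mm. A picture is of the moment at which its call begins: read the wrist's pose just before it. calibration takes no time and is no camera call; for the wrist camera it gives the pose at the moment of the call.
- job_done(): hands the job in; it is judged then, once.
Trained networks look in the newest picture that a camera, given by its name, has taken for a name from the list of things; names that differ only in an ending like _2 or _b are one class to them, and where a whole thing is asked for, a point or a joint stands for the part that bears it (a point fixed in the world has none). Each returns a list of dicts, best first, with "p" (0 to 1); they miss things now and then, are a little off and sometimes report something else, mostly with a low value. They report only what shows in the picture. A call takes as long as a camera call. They do not tell look-alikes from the thing itself.
- trace(camera, label): "pixels" (400x640 bool, what is visible of it) and "bbox" ([left, top, width, height] in pixels, round what is visible of it).
The state is a dict: "time_s": time; "qpos": joint angles; "qvel": joint speeds; "effort": joint torques, N m; "ee_pos": TCP position; "ee_rot": TCP orientation; "force": force on the tool from outside, world axes, zero at the start; "torque": the same for the moment, N m; "gripper_width": finger opening in mm; "gripper_force": force on a finger pad.
Only numpy, scipy, OpenCV 4.12 (cv2) and the standard library are available. Lean on these libraries where they do the work, as an engineer would, in place of code of your own. Each camera call takes 0.05 s, during which the arm holds its last target. There are 200 camera calls.

## Task

Clear up the painting things. First take the top-heavy lamp that stands in front of the little drawer unit and stand it on its round charging pad, its whole foot on the pad, never letting it tip over. Then open the drawer, put every squat paint pot in it and push it fully shut afterwards; stand every tall dropper bottle upright on the floor of the wooden tray, before or after that, and leave everything else on the desk where it is.

Things in the scene. Friction and masses are not known exactly. Their poses are not given: they have to be found in the camera images.
- lamp: Cordless LED desk lamp, 0.3 kg, most of it in the head: round aluminium foot 70 mm diameter and 8 mm thick, stem 10 mm diameter, white cylindrical head 50 mm diameter from 175 to 220 mm above the table (its top). It tips over beyond about 13 degrees. Starts upright in front of the drawer handle, in the drawer's way. Origin: centre of the foot's underside, z up the stem.
- lamp_head (a point): Centre of the lamp's head, on its axis, 197.5 mm above the foot's underside: the place to grip it.
- pad: Charging pad fixed to the desk: flat black disc 120 mm diameter, 8 mm high, with a grey disc in the middle and a short lead. Origin: centre of its underside. The pad and the wooden tray lie one on each side of the drawer unit, left or right by chance.
- cab: Small grey drawer unit with a white front, fixed to the desk: 200 mm deep (x), 190 mm wide (y), 90 mm high, with one drawer that opens along its own -x, towards the robot. Origin: centre of its underside; its front face is 100 mm from there along -x.
- cab_drawer0 (a joint): How far the drawer is pulled out, in m: 0 shut, 0.133 the end stop; it starts at 0 to 0.008. It slides with about 1 N of friction and stays where it is left.
- cab_drawer0_handle (a point): Middle of the drawer's handle: a round steel bar 11 mm thick and 95 mm long along the unit's y, 35 mm in front of the drawer's face (measured to the bar's axis) and 52 mm above the desk. Moves with the drawer.
- drawer_floor (a point): Centre of the drawer's inner floor, 22 mm above the desk, axes as the drawer unit's; the inside measures 155 mm along x, 148 mm along y, walls 46 mm high above the floor. Moves with the drawer. With the drawer out by d, the front d - 6 mm of the inside is open to the sky; the rest is under the unit's top.
- tray: Open plywood tray fixed to the desk, 100 mm (x) by 170 mm (y), 25 mm high, walls 5 mm thick. Origin: centre of its underside.
- tray_in (a point): Centre of the tray's inner floor, 5 mm above the desk, axes as the tray's; the floor inside measures 90 mm (x) by 160 mm (y).
- dropper0: Slim grey dropper bottle with a narrow black cap: body 28 mm diameter and 62 mm high, then the cap, 18 mm diameter, from 66 to 100 mm above the foot. Stands upright at the start and topples easily. Weighs about 40 g. Origin: centre of its underside, z up its axis. There are one to three such bottles; an absent one reads None from the start.
- dropper1: Slim grey dropper bottle with a narrow black cap: body 28 mm diameter and 62 mm high, then the cap, 18 mm diameter, from 66 to 100 mm above the foot. Stands upright at the start and topples easily. Weighs about 40 g. Origin: centre of its underside, z up its axis. There are one to three such bottles; an absent one reads None from the start.
- dropper2: Slim grey dropper bottle with a narrow black cap: body 28 mm diameter and 62 mm high, then the cap, 18 mm diameter, from 66 to 100 mm above the foot. Stands upright at the start and topples easily. Weighs about 40 g. Origin: centre of its underside, z up its axis. There are one to three such bottles; an absent one reads None from the start.
- pot0: Squat grey paint pot with a black screw lid: a closed cylinder 36 mm diameter, 30 mm high, about 50 g. Origin: centre of its underside, z up its axis. There are one to three such pots; an absent one reads None from the start.
- pot1: Squat grey paint pot with a black screw lid: a closed cylinder 36 mm diameter, 30 mm high, about 50 g. Origin: centre of its underside, z up its axis. There are one to three such pots; an absent one reads None from the start.
- pot2: Squat grey paint pot with a black screw lid: a closed cylinder 36 mm diameter, 30 mm high, about 50 g. Origin: centre of its underside, z up its axis. There are one to three such pots; an absent one reads None from the start.
- eraser: Dark rubber eraser 45 x 20 x 12 mm, not part of the job. Origin: centre of its underside.
- figure: Small grey model figure on a 26 mm foot, 45 mm high, not part of the job. Origin: centre of its foot.
- tape: Roll of tape 64 mm diameter, 19 mm high, lying flat, not part of the job. Origin: centre of its underside.
- mug: Blue mug 80 mm diameter, 90 mm high, not part of the job. Origin: centre of its underside.
- stapler: Black stapler 130 x 34 x 40 mm, not part of the job. Origin: centre of its underside.
- brush: Slim artist's paint brush 175 mm long, 10 mm thick, lying on the cutting mat, not part of the job. Origin: on its underside, near the middle of its length.
Things that resemble listed ones, but are neither listed nor needed, are in the scene too. What is shaped like the pot2 but turquoise or yellow is not meant.

How it is judged:
By the outcome, as a careful person would: the job done as asked, in the order asked, and still so for the second after the job is handed in, with the robot touching nothing.
Of dropper0, dropper1, dropper2, pot0, pot1, pot2 only 4 to 6 are there at a start; the rules pass over those that are not, and their reading is None.
At some moment in a run one of pot0, pot1, pot2 may be knocked a few centimetres aside while the robot is not near it.
It also fails if it takes over 210 s, if anything falls off the work surface, if the arm or the gripper's body presses on something with over 40 N, if the wrist force passes 120 N, or if a joint passes its speed limit or range.

## Working session

There is one attempt and no reset: what is moved stays moved. The work goes in short steps, Python scripts to look and compute and a tool call to move; the robot and the scene stay as the last step left them, time stands still between calls to the robot, and variables do not carry over. Pictures are saved under pics/ and viewed, at most 14 in all, crops included, and the job is handed in when it is done.

Besides the shell and the picture viewer there is one more tool, called after ">>>" as a command line: name --argument value ..., lists and objects as JSON in quotes. send_rows: Moves the arm, as the interface text tells. Scaled input: -1 to 1 covers 0.5 m each way for a shift and 0.5 rad each way for a turn. Its arguments: {"type":"object","properties":{"deltas":{"type":"array","items":{"type":"array"}},"grip":{"type":"number"},"grip_force":{"type":"number"}},"required":["deltas"]}

```bash
mkdir -p pics; python3 - <<'E'
from workcell import *
import cv2,numpy as np
s=state();print(s)
for n in("scene","top"):
    f=grab_frame(n);cv2.imwrite(f"pics/{n}0.png",f[:,:,::-1])
    c=calibration(n);print(n,c)
    for l in("lamp","pad","cab","tray","dropper0","pot0","eraser","figure","tape","mug","stapler","brush"):
        print(l,[(round(d["p"],2),[int(v) for v in d["bbox"]]) for d in trace(n,l)])
E
```

```text
{'time_s': 0.0, 'qpos': array([ 7.31671876e+01,  1.83501075e+01,  8.97079840e+01, -1.32612453e-03,
        7.20455340e+01, -1.14826760e+00]), 'qvel': array([-0.01432445, -0.09918903, -0.02621977,  0.01415758,  0.08557736,
        0.02239714]), 'effort': array([-3.01887496e-05, -4.12465811e+01, -2.31966323e+01,  7.25727179e-02,
        4.59800370e-02, -1.54517111e-04]), 'ee_pos': array([155.32802311, 553.09666663, 227.12496546]), 'ee_rot': array([-1.79896370e+02, -8.16074387e-04,  1.64315864e+02]), 'force': array([-0.05082444, -0.25628793, -0.17393367]), 'torque': array([0.01533798, 0.00424772, 0.02460943]), 'gripper_force': 0.0, 'gripper_width': 91.50055059217856}
scene {'mtx': array([[466.32287508,   0.        , 315.29360405],
       [  0.        , 466.32287508, 202.87141545],
       [  0.        ,   0.        ,   1.        ]]), 'R': array([[ 0.87420884,  0.48549682, -0.00719347],
       [ 0.28870201, -0.53164837, -0.7962419 ],
       [-0.39039731,  0.69400493, -0.60493561]]), 't': array([-490.27371308,  -43.80426066, 1559.34784615])}
lamp [(0.67, [300, 174, 21, 81]), (0.43, [233, 2
[... 1019 characters left out ...]
188, 25, 41])]
pad [(0.82, [436, 203, 45, 48]), (0.41, [314, 191, 28, 38])]
cab [(0.71, [284, 80, 78, 104]), (0.7, [286, 151, 74, 32]), (0.29, [313, 186, 26, 41])]
tray [(0.76, [147, 191, 77, 53])]
dropper0 [(0.67, [437, 295, 24, 11])]
pot0 [(0.75, [397, 192, 14, 19]), (0.67, [398, 296, 14, 17]), (0.5, [347, 275, 19, 16]), (0.47, [246, 255, 12, 16]), (0.46, [383, 258, 20, 18])]
eraser [(0.52, [149, 192, 72, 52])]
figure [(0.53, [410, 226, 11, 6]), (0.24, [282, 80, 75, 104])]
tape [(0.93, [384, 139, 27, 24])]
mug [(0.83, [439, 134, 49, 43]), (0.36, [151, 192, 72, 49])]
stapler [(0.75, [174, 139, 50, 22])]
brush [(0.72, [436, 294, 24, 16]), (0.66, [315, 238, 5, 67]), (0.57, [226, 224, 7, 20])]
```

```bash
cd pics; python3 - <<'E'
import cv2
a=cv2.imread("top0.png")[60:340,130:510];cv2.imwrite("top0c.png",cv2.resize(a,None,fx=2.1,fy=2.1,interpolation=2))
a=cv2.imread("scene0.png")[150:380,160:440];cv2.imwrite("scene0c.png",cv2.resize(a,None,fx=2.6,fy=2.6,interpolation=2))
E
```

```text
(no output)
```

View pics/top0c.png

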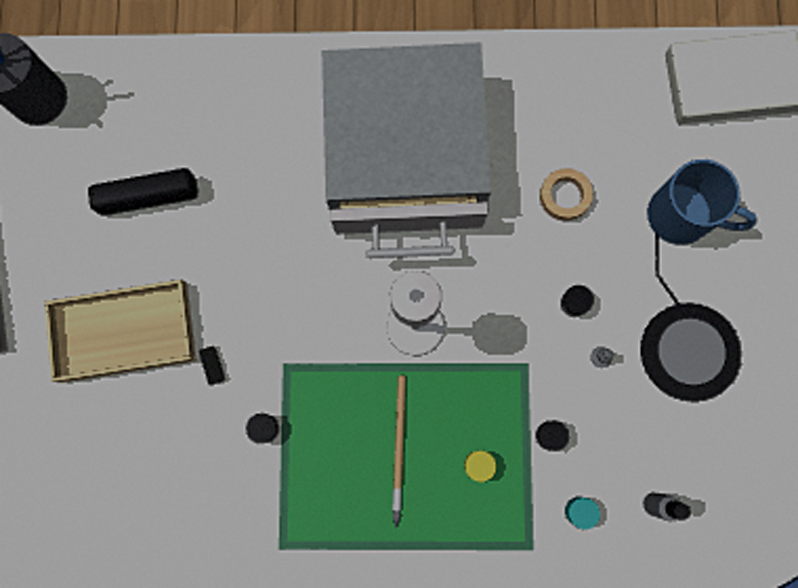

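View pics/scene0c.png

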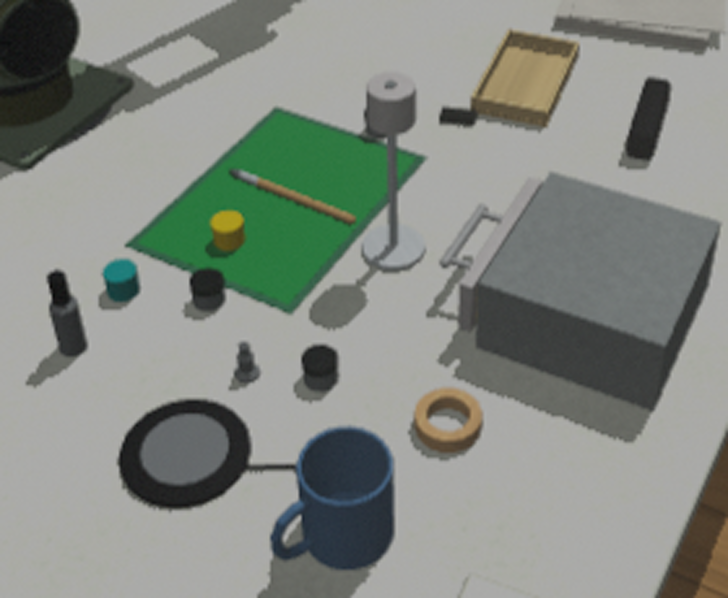

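Top crop: lamp head (415,297), handle (410,252), pad (691,352) and tray (120,330). The black-lidded pots are at (578,300), (553,436) and (262,428), and the dropper is at (668,506). Possible mix-ups:
- **Pots:** yellow (481,466) and turquoise (584,513) pots, plus the black eraser (212,365).
- **Dropper:** the figure (602,356).
- **Lamp:** none.

By the description I choose the three black-lidded grey pots and the one bottle.

```bash
cat > h.py <<'E'
import numpy as np,cv2
from scipy.optimize import least_squares
from scipy.spatial.transform import Rotation as Ro
def proj(c,X):
    p=(np.asarray(X)@c["R"].T+c["t"])@c["mtx"].T; return p[:,:2]/p[:,2:]
def ray(c,uv):
    d=c["R"].T@np.linalg.solve(c["mtx"],[uv[0],uv[1],1.]); return -c["R"].T@c["t"],d/np.linalg.norm(d)
def onplane(c,uv,z):
    o,d=ray(c,uv); return o+d*(z-o[2])/d[2]
def tri(pairs):
    A=np.zeros((3,3));b=np.zeros(3);rs=[]
    for c,uv in pairs:
        o,d=ray(c,uv);P=np.eye(3)-np.outer(d,d);A+=P;b+=P@o;rs.append((P,o))
    X=np.linalg.solve(A,b);return X,max(np.linalg.norm(P@(X-o)) for P,o in rs)
th=np.linspace(0,2*np.pi,48,endpoint=False)
def cyl(*parts): # (diam,z0,z1)
    return np.vstack([np.c_[d/2*np.cos(th),d/2*np.sin(th),0*th+z] for d,a,b in parts for z in(a,b)])
M=dict(lamp=cyl((70,0,8),(50,175,220)),pot=cyl((36,0,30)),dropper=cyl((28,0,62),(18,66,100)),pad=cyl((120,0,8)),tape=cyl((64,0,19)),mug=cyl((80,0,90)))
def bb(uv): return np.r_[uv.min(0),uv.max(0)]
def fit(m,obs,x0,fixz=False): # obs: list of (calib,bbox ltwh) -> xyz, px rms
    def f(x):
        r=[]
        for c,b in obs: r.append(bb(proj(c,M[m]+[x[0],x[1],0 if fixz else x[2]]))-[b[0]-.0,b[1],b[0]+b[2],b[1]+b[3]])
        return np.hstack(r)
    s=least_squares(f,x0,loss="soft_l1",x_scale=10);return s.x,np.sqrt((f(s.x)**2).mean())
def tl(s,w): # world vector -> tool axes
    return Ro.from_euler("xyz",s["ee_rot"],degrees=True).as_matrix().T@np.asarray(w)
E
python3 - <<'E'
from workcell import *
from h import *
np.set_printoptions(precision=1,suppress=True)
S,T=calibration("scene"),calibration("top")
for m,s,t in [("lamp",[300,174,21,81],[313,188,25,41]),("pot",[275,280,14,19],[397,192,16,19]),("pot",[233,253,13,18],[385,258,17,17]),("pot",None,[246,255,17,17]),("dropper",[177,256,17,32],[437,294,24,15]),("pad",[208,303,50,42],[436,203,47,48])]:
    x0=onplane(T,[t[0]+t[2]/2,t[1]+t[3]/2],20)
    for fz in(0,1):
        try:print(m,fz,*fit(m,[(T,t)]+([(S,s)] if s else []),x0,fz))
        except Exception as e:print(e)
ct=lambda u,v:(u/2.1+130,v/2.1+60); cs=lambda u,v:(u/2.6+160,v/2.6+150)
for n,a,b in [("cab FR",(490,193),(480,285)),("cab FL",(328,203),(548,175)),("cab BL",(322,50),(719,225)),("cab BR",(481,43),(655,372)),
 ("hL",(366,254),(482,208)),("hR",(454,250),(445,262)),("tray",(46,301),(512,32)),("tr",(184,281),None),("tr",(191,361),None),("tr",(55,380),None),("lamptop",(416,296),(391,84)),("padc",(692,352),(185,450))]:
    if b: print(n,*tri([(T,ct(*a)),(S,cs(*b))]))
    else: print(n,onplane(T,ct(*a),25))
E
```

```text
lamp 0 [553.1  -9.8   3.2] 1.4897002013212644
lamp 1 [553.5  -9.5  20. ] 1.5348331257991938
pot 0 [ 583.1 -210.     8.5] 0.8992513381047769
pot 1 [ 582.3 -209.7   20. ] 1.5960634101308164
pot 0 [ 423.8 -176.4    0.7] 0.6882817701488467
pot 1 [ 423.6 -176.3   20. ] 0.6903853137794534
pot 0 [429.7 155.5  71.8] 0.4773555728111561
pot 1 [430.7 169.1  20. ] 0.8063876320716615
dropper 0 [ 342.4 -297.9   -1.4] 0.9513972668576501
dropper 1 [ 342.7 -297.7   20. ] 0.9898719991026395
pad 0 [ 524.7 -345.4    2. ] 1.2319474432367503
pad 1 [ 524.4 -345.1   20. ] 1.2872462871922716
cab FR [ 698.4 -100.    86.3] 2.2252580207061956
cab FL [688.1  86.9  85.2] 1.8742228994705217
cab BL [875.1  95.   87.4] 0.255959186529481
cab BR [885.8 -99.8  67.5] 6.789626610737766
hL [634.   43.5  50. ] 0.03779458901011537
hR [639.  -59.1  56.1] 2.7739143745522634
tray [546.  383.2  77.7] 36.13851721955404
tr [607.5 267.3  25. ]
tr [509.6 254.6  25. ]
tr [487.2 418.1  25. ]
lamptop [553.6 -13.5 220.7] 1.8722411607341343
padc [ 522.  -347.1    6.3] 1.9888240522581988
```

Two-view heights agree with the text: lamp top 221, cab top about 86, handle about 53 mm. The lamp stands at about (553,-11) and the cab's yaw is about 3°. I'm moving towards the lamp with the tool at yaw 93.

>>> send_rows --deltas '[[[0,0,-0.014],[0,0,0.25]],[[0,0,-0.014],[0,0,0.25]],[[0,0,-0.014],[0,0,0.25]],[[0,0,-0.014],[0,0,0.25]],[[0,0,-0.014],[0,0,0.25]],[[0,0,-0.014],[0,0,0.25]],[[0,0,-0.014],[0,0,0.25]],[[0,0,-0.014],[0,0,0.25]],[[0,0,-0.014],[0,0,0.25]],[[0,0,-0.014],[0,0,0.24]]]' --grip 0 --grip_force 25

```text
time_s: 2.3
ee_pos: [155.4, 553.6, 298.3]
ee_rot: [180.0, -0.0, 92.7]
force: [0.2, -0.5, 0.5]
gripper_width: 91.3
gripper_force: 0.0
```

>>> send_rows --deltas '[[[-0.04,0.024,0],[0,0,0]],[[-0.078,0.049,0],[0,0,0]],[[-0.078,0.049,0],[0,0,0]],[[-0.078,0.049,0],[0,0,0]],[[-0.078,0.049,0],[0,0,0]],[[-0.078,0.049,0],[0,0,0]],[[-0.078,0.049,0],[0,0,0]],[[-0.078,0.049,0],[0,0,0]],[[-0.078,0.049,0],[0,0,0]],[[-0.078,0.049,0],[0,0,0]]]'

```text
time_s: 3.3
ee_pos: [407.7, 193.5, 298.3]
ee_rot: [179.9, -0.0, 93.0]
force: [1.1, 0.7, 1.7]
gripper_width: 91.1
gripper_force: 0.0
```

>>> send_rows --deltas '[[[-0.07,0.045,0],[0,0,0]],[[-0.07,0.045,0],[0,0,0]],[[-0.07,0.045,0],[0,0,0]],[[-0.04,0.03,0],[0,0,0]],[[-0.02,0.01,0],[0,0,0]],[[0,0,0],[0,0,0]]]'

```text
time_s: 3.9
ee_pos: [501.5, 64.2, 297.7]
ee_rot: [-180.0, -0.0, 92.9]
force: [-0.7, 1.2, 0.3]
gripper_width: 91.2
gripper_force: 0.0
```

```bash
cat > look.py <<'E'
import sys
from workcell import *
from h import *
np.set_printoptions(precision=1,suppress=True)
def look(labels,name="wrist",save=None):
    s=state();c=calibration(name);f=grab_frame(name)
    if save: cv2.imwrite(f"pics/{save}.png",f[:,:,::-1])
    print("t",round(s["time_s"],1),"pos",s["ee_pos"],"rot",s["ee_rot"],"F",s["force"],"w",round(s["gripper_width"],1))
    o={l:[(round(d["p"],2),[int(v) for v in d["bbox"]]) for d in trace(name,l)] for l in labels}
    for l in o:print(l,o[l])
    return s,c,f,o
E
python3 - <<'E'
from look import *
s,c,f,o=look(["lamp","cab_drawer0_handle"],save="w1")
print("cam",-c["R"].T@c["t"],c["R"][2]); print("headtop proj",proj(c,[[553.4,-11.5,220],[636,-8,52]]))
E
```

```text
t 3.9 pos [501.5  64.2 297.7] rot [-180.    -0.    92.9] F [-0.7  1.2  0.3] w 91.2
lamp [(0.62, [330, 201, 81, 113])]
cab_drawer0_handle [(0.81, [417, 159, 66, 99]), (0.17, [310, 23, 37, 24])]
cam [497.9 132.1 453.5] [ 0.  -0.2 -1. ]
headtop proj [[380.3 309.3]
 [421.  237.3]]
```

View pics/w1.png

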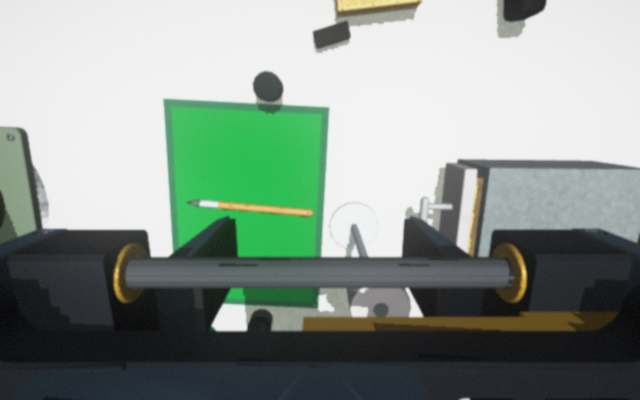

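The wrist view shows the head's top dot at (381,309), against (380,309) predicted, so the lamp position holds. Descending on the head.

>>> send_rows --deltas '[[[-0.039,0.024,0],[0,0,0]],[[-0.039,0.024,0],[0,0,0]],[[-0.039,0.024,0],[0,0,0]],[[-0.039,0.024,0],[0,0,0]],[[0,0,0.03],[0,0,0]],[[0,0,0.03],[0,0,0]],[[0,0,0.03],[0,0,0]],[[0,0,0.03],[0,0,0]]]'

```text
time_s: 4.85
ee_pos: [552.8, -9.0, 237.7]
ee_rot: [180.0, -0.0, 93.1]
force: [0.7, 0.0, -0.6]
gripper_width: 91.1
gripper_force: 0.0
```

>>> send_rows --deltas '[[[0,0,0.03],[0,0,0]],[[0,0,0.03],[0,0,0]],[[0,0,0.03],[0,0,0]],[[0,0,0],[0,0,0]],[[0,0,0],[0,0,0]]]'

```text
time_s: 5.35
ee_pos: [553.2, -9.4, 193.4]
ee_rot: [180.0, -0.0, 93.1]
force: [0.6, -0.4, 0.5]
gripper_width: 91.1
gripper_force: 0.0
```

```bash
python3 - <<'E'
from look import *
s,c,f,o=look(["lamp"],"top")
s2,c2,f2,o2=look(["lamp"],"scene",save="s2")
E
```

```text
t 5.3 pos [553.2  -9.4 193.4] rot [180.   -0.   93.1] F [ 0.6 -0.4  0.5] w 91.1
lamp []
t 5.5 pos [553.8  -9.9 194.1] rot [179.9  -0.   93. ] F [-0.6  0.1  1.1] w 91.3
lamp [(0.59, [301, 178, 21, 77])]
```

>>> send_rows --deltas '[[[0,0,0],[0,0,0]],[[0,0,0],[0,0,0]],[[0,0,0],[0,0,0]],[[0,0,0],[0,0,0]],[[0,0,0],[0,0,0]],[[0,0,0],[0,0,0]]]' --grip 0.4 --grip_force 10

```text
time_s: 6.15
ee_pos: [553.3, -10.5, 192.9]
ee_rot: [-180.0, -0.0, 93.0]
force: [0.4, 0.0, 0.6]
gripper_width: 55.0
gripper_force: 0.0
```

>>> send_rows --deltas '[[[0,0,0],[0,0,0]],[[0,0,0],[0,0,0]],[[0,0,0],[0,0,0]],[[0,0,0],[0,0,0]],[[0,0,0],[0,0,0]]]' --grip 0.6 --grip_force 10

```text
time_s: 6.65
ee_pos: [553.5, -10.5, 192.9]
ee_rot: [180.0, -0.0, 93.0]
force: [1.1, -0.5, -0.3]
gripper_width: 50.1
gripper_force: 10.0
```

>>> send_rows --deltas '[[[0,0,0],[0,0,0]],[[0,0,0],[0,0,0]],[[0,0,0],[0,0,0]],[[0,0,-0.01],[0,0,0]],[[0,0,-0.01],[0,0,0]],[[0,0,-0.02],[0,0,0]],[[0,0,-0.02],[0,0,0]],[[0,0,0],[0,0,0]],[[0,0,0],[0,0,0]]]' --grip 1 --grip_force 30

```text
time_s: 7.55
ee_pos: [553.4, -10.5, 223.4]
ee_rot: [180.0, -0.0, 93.0]
force: [-0.3, 0.4, -3.3]
gripper_width: 49.8
gripper_force: 30.0
```

```bash
python3 - <<'E'
from look import *
s,c,f,o=look(["lamp"],"scene",save="s3")
a=f[130:330,200:400,::-1];cv2.imwrite("pics/s3c.png",cv2.resize(a,None,fx=2.5,fy=2.5))
E
```

```text
t 7.5 pos [553.4 -10.5 223.4] rot [180.  -0.  93.] F [-0.3  0.4 -3.3] w 49.8
lamp [(0.97, [297, 167, 23, 79])]
```

View pics/s3c.png

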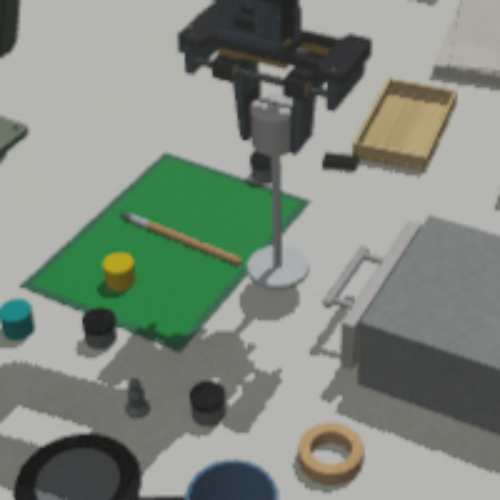

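The lamp hangs upright in the grip, its foot clear of the desk. Carrying it to the pad.

>>> send_rows --deltas '[[[0,0,-0.01],[0,0,0]],[[0,0,-0.03],[0,0,0]],[[0,0,-0.03],[0,0,0]],[[0,0,-0.01],[0,0,0]],[[-0.02,-0.003,0],[0,0,0]],[[-0.04,-0.006,0],[0,0,0]],[[-0.05,-0.007,0],[0,0,0]],[[-0.05,-0.007,0],[0,0,0]],[[-0.05,-0.007,0],[0,0,0]],[[-0.05,-0.007,0],[0,0,0]]]'

```text
time_s: 8.65
ee_pos: [540.7, -142.9, 261.8]
ee_rot: [-179.9, -0.0, 93.0]
force: [0.7, -0.2, -2.6]
gripper_width: 49.9
gripper_force: 30.0
```

>>> send_rows --deltas '[[[-0.05,-0.007,0],[0,0,0]],[[-0.05,-0.007,0],[0,0,0]],[[-0.05,-0.007,0],[0,0,0]],[[-0.05,-0.007,0],[0,0,0]],[[-0.05,-0.007,0],[0,0,0]],[[-0.05,-0.007,0],[0,0,0]],[[-0.05,-0.007,0],[0,0,0]],[[-0.036,-0.006,0],[0,0,0]],[[-0.02,-0.003,0],[0,0,0]],[[0,0,0],[0,0,0]]]'

```text
time_s: 9.65
ee_pos: [522.7, -346.6, 262.2]
ee_rot: [-180.0, -0.0, 92.9]
force: [-0.3, 1.0, -2.9]
gripper_width: 49.4
gripper_force: 30.0
```

>>> send_rows --deltas '[[[0,0,0.02],[0,0,0]],[[0,0,0.03],[0,0,0]],[[0,0,0.02],[0,0,0]],[[0,0,0.01],[0,0,0]],[[0,0,0],[0,0,0]],[[0,0,0],[0,0,0]]]'

```text
time_s: 10.25
ee_pos: [523.5, -345.4, 223.3]
ee_rot: [180.0, 0.0, 93.0]
force: [-0.6, 0.1, -3.5]
gripper_width: 49.6
gripper_force: 30.0
```

```bash
python3 - <<'E'
from look import *
s,c,f,o=look(["lamp","pad"],"top",save="t4")
s2,c2,f2,o2=look(["lamp","pad"],"scene",save="s4")
a=f[150:300,380:540,::-1];b=f2[200:370,160:340,::-1]
cv2.imwrite("pics/c4.png",np.hstack([cv2.resize(a,(400,400)),cv2.resize(b,(400,400))]))
E
```

```text
t 10.2 pos [ 523.5 -345.4  223.3] rot [180.   0.  93.] F [-0.6  0.1 -3.5] w 49.6
lamp [(0.55, [448, 197, 59, 41])]
pad [(0.78, [434, 204, 48, 45])]
t 10.4 pos [ 523.5 -345.7  223.6] rot [179.9   0.   93. ] F [-0.4  0.3 -2.9] w 50.0
lamp [(0.64, [206, 239, 39, 90])]
pad [(0.96, [204, 304, 52, 40]), (0.51, [340, 161, 41, 36])]
```

View pics/c4.png

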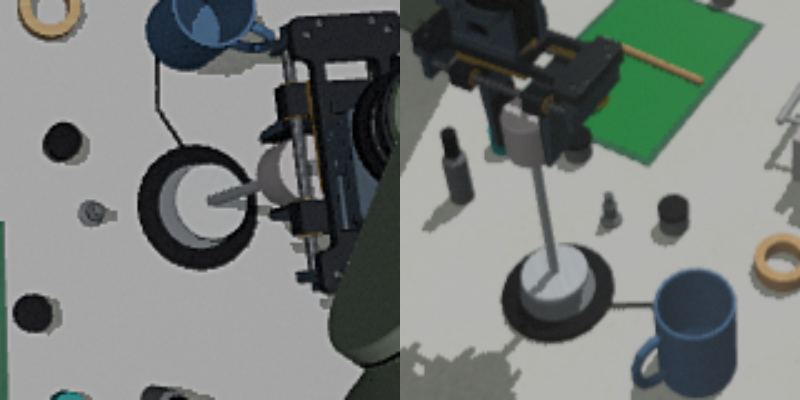

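The foot hangs over the pad in both views, offset only by parallax. Lowering.

>>> send_rows --deltas '[[[0,0,0.014],[0,0,0]],[[0,0,0.014],[0,0,0]],[[0,0,0.006],[0,0,0]],[[0,0,0.004],[0,0,0]],[[0,0,0.002],[0,0,0]],[[0,0,0],[0,0,0]],[[0,0,0],[0,0,0]]]'

```text
time_s: 11.25
ee_pos: [523.3, -345.6, 203.1]
ee_rot: [180.0, 0.0, 93.0]
force: [0.4, 0.8, -3.5]
gripper_width: 49.4
gripper_force: 30.0
```

>>> send_rows --deltas '[[[0,0,0.002],[0,0,0]],[[0,0,0.002],[0,0,0]],[[0,0,0],[0,0,0]],[[0,0,0],[0,0,0]]]'

```text
time_s: 11.65
ee_pos: [523.2, -345.5, 200.9]
ee_rot: [180.0, -0.0, 93.0]
force: [0.1, -0.2, -2.8]
gripper_width: 49.9
gripper_force: 30.0
```

>>> send_rows --deltas '[[[0,0,0.002],[0,0,0]],[[0,0,0],[0,0,0]],[[0,0,0],[0,0,0]]]'

```text
time_s: 11.95
ee_pos: [523.3, -345.6, 200.9]
ee_rot: [180.0, 0.0, 93.0]
force: [-1.2, 0.0, 4.1]
gripper_width: 49.6
gripper_force: 30.0
```

>>> send_rows --deltas '[[[0,0,0.002],[0,0,0]],[[0,0,0],[0,0,0]],[[0,0,0],[0,0,0]]]'

```text
time_s: 12.25
ee_pos: [523.4, -345.7, 200.9]
ee_rot: [179.9, 0.1, 93.0]
force: [-2.3, 1.6, 8.9]
gripper_width: 49.3
gripper_force: 30.0
```

>>> send_rows --deltas '[[[0,0,-0.002],[0,0,0]],[[0,0,0],[0,0,0]]]'

```text
time_s: 12.45
ee_pos: [523.4, -345.7, 200.9]
ee_rot: [179.9, 0.0, 93.0]
force: [-0.9, 0.9, 7.3]
gripper_width: 49.6
gripper_force: 30.0
```

>>> send_rows --deltas '[[[0,0,0],[0,0,0]],[[0,0,0],[0,0,0]],[[0,0,0],[0,0,0]],[[0,0,0],[0,0,0]]]' --grip 0.35

```text
time_s: 12.85
ee_pos: [523.2, -345.5, 199.5]
ee_rot: [-180.0, -0.0, 93.0]
force: [-0.7, -0.5, -0.3]
gripper_width: 59.4
gripper_force: 0.0
```

>>> send_rows --deltas '[[[0,0,0],[0,0,0]],[[0,0,0],[0,0,0]],[[0,0,0],[0,0,0]],[[0,0,0],[0,0,0]],[[0,0,-0.02],[0,0,0]],[[0,0,-0.04],[0,0,0]],[[0,0,-0.05],[0,0,0]],[[0,0,-0.05],[0,0,0]],[[0,0,-0.05],[0,0,0]],[[0,0,0],[0,0,0]]]' --grip 0

```text
time_s: 13.85
ee_pos: [524.6, -346.4, 309.9]
ee_rot: [179.6, 0.3, 93.0]
force: [-0.1, -0.3, -0.1]
gripper_width: 91.0
gripper_force: 0.0
```

```bash
python3 - <<'E'
from look import *
s,c,f,o=look(["lamp","pad"],"scene")
for l in("lamp","pad"):pass
T=calibration("scene")
print(fit("lamp",[(T,o["lamp"][0][1])],[523,-346,8]))
print(bb(proj(T,M["lamp"]+[523.4,-346.5,8])))
s,c,f,o=look(["lamp","pot0"],"top")
E
```

```text
t 13.8 pos [ 524.6 -346.4  309.9] rot [179.6   0.3  93. ] F [-0.1 -0.3 -0.1] w 91.0
lamp [(0.66, [206, 244, 37, 94])]
pad [(0.72, [206, 300, 64, 43]), (0.26, [341, 162, 39, 35])]
(array([ 553.1, -377.7,   54.1]), np.float64(1.803974954675556))
[206.4 247.3 245.6 334.9]
t 14.0 pos [ 522.9 -345.3  304.4] rot [-180.   -0.   93.] F [-0.4  0.2 -0.3] w 91.4
lamp [(0.92, [446, 198, 65, 41])]
pot0 [(0.69, [396, 195, 13, 14]), (0.64, [245, 256, 13, 16]), (0.61, [398, 296, 14, 15]), (0.53, [349, 275, 18, 12]), (0.47, [386, 260, 16, 13])]
```

The lamp stands on the pad: the scene box is (206,244)-(243,338), where (206,247)-(246,335) was expected. Next, measure the handle.

>>> send_rows --deltas '[[[0.04,0.015,0],[0,0,0]],[[0.08,0.03,0],[0,0,0]],[[0.08,0.03,0],[0,0,0]],[[0.08,0.03,0],[0,0,0]],[[0.08,0.03,0],[0,0,0]],[[0.08,0.03,0],[0,0,0]],[[0.07,0.025,0],[0,0,0]],[[0.03,0.01,0],[0,0,0]],[[0,0,0],[0,0,0]]]'

```text
time_s: 15.05
ee_pos: [609.2, -69.0, 304.0]
ee_rot: [-179.9, -0.0, 93.2]
force: [0.4, -0.4, -0.6]
gripper_width: 91.0
gripper_force: 0.0
```

```bash
python3 - <<'E'
from look import *
s,c,f,o=look(["cab_drawer0_handle"],"wrist",save="w5")
print(proj(c,[[636,-8,52]]))
E
```

```text
t 15.1 pos [609.2 -69.  304. ] rot [-179.9   -0.    93.2] F [ 0.4 -0.4 -0.6] w 91.0
cab_drawer0_handle [(0.72, [336, 38, 69, 167])]
[[345.2 127.7]]
```

View pics/w5.png

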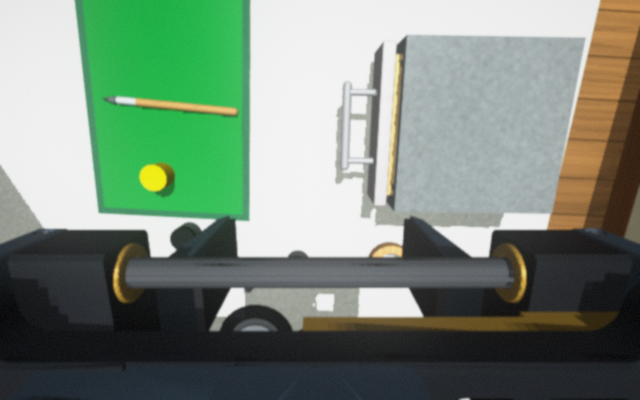

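The wrist view shows the handle bar from (346,83) to (346,170), parallel to the pads, with its centre 1 px from the prediction. Moving over it with the fingers part closed.

>>> send_rows --deltas '[[[0.03,0.016,0],[0,0,0]],[[0.05,0.026,0],[0,0,0]],[[0.03,0.016,0],[0,0,0]],[[0.011,0.004,0],[0,0,0]],[[0,0,0.06],[0,0,0]],[[0,0,0.08],[0,0,0]],[[0,0,0.08],[0,0,0]],[[0,0,0.08],[0,0,0]],[[0,0,0.05],[0,0,0]],[[0,0,0.01],[0,0,0]]]' --grip 0.66 --grip_force 20

```text
time_s: 16.15
ee_pos: [634.5, -9.2, 121.4]
ee_rot: [-179.6, -0.0, 93.0]
force: [-0.5, 0.8, 0.8]
gripper_width: 30.8
gripper_force: 0.0
```

>>> send_rows --deltas '[[[0,0,0],[0,0,0]],[[0,0,0],[0,0,0]]]'

```text
time_s: 16.35
ee_pos: [638.1, -8.9, 126.8]
ee_rot: [179.8, 0.0, 93.0]
force: [0.3, -0.5, 0.8]
gripper_width: 31.1
gripper_force: 0.0
```

```bash
python3 - <<'E'
from look import *
s,c,f,o=look(["cab_drawer0_handle"],"scene",save="s6")
s,c,f,o=look(["cab_drawer0_handle"],"wrist",save="w6")
E
```

```text
t 16.4 pos [638.1  -8.9 126.8] rot [179.8   0.   93. ] F [ 0.3 -0.5  0.8] w 31.1
cab_drawer0_handle [(0.83, [329, 223, 36, 53]), (0.71, [300, 194, 8, 8])]
t 16.4 pos [638.1  -8.8 127. ] rot [179.8   0.   93. ] F [ 0.7  0.7 -0.1] w 30.9
cab_drawer0_handle [(0.58, [308, 72, 107, 184])]
```

View pics/w6.png

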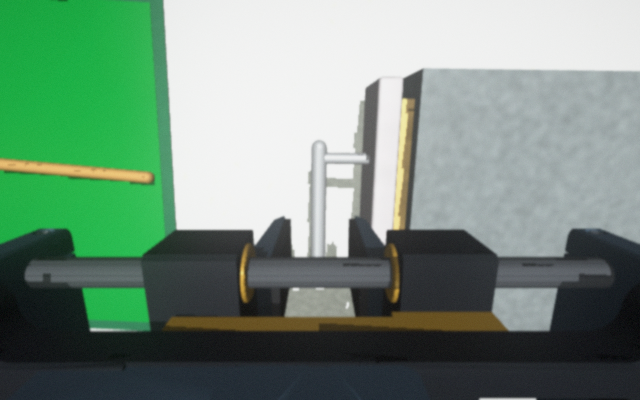

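The bar at column 318 lies midway between the fingers (287 and 350). Descending, gripping and pulling.

>>> send_rows --deltas '[[[0,0,0.03],[0,0,0]],[[0,0,0.04],[0,0,0]],[[0,0,0.04],[0,0,0]],[[0,0,0.03],[0,0,0]],[[0,0,0.014],[0,0,0]],[[0,0,0],[0,0,0]],[[0,0,0],[0,0,0]]]'

```text
time_s: 17.25
ee_pos: [637.6, -8.6, 48.9]
ee_rot: [179.9, 0.0, 93.0]
force: [0.2, 0.1, -0.1]
gripper_width: 30.9
gripper_force: 0.0
```

>>> send_rows --deltas '[[[0,0,0],[0,0,0]],[[0,0,0],[0,0,0]],[[0,0,0],[0,0,0]],[[0,0,0],[0,0,0]],[[0,0,0],[0,0,0]]]' --grip 1

```text
time_s: 17.75
ee_pos: [637.2, -8.6, 48.6]
ee_rot: [179.9, -0.0, 92.9]
force: [0.2, -0.3, 3.6]
gripper_width: 10.3
gripper_force: 20.0
```

>>> send_rows --deltas '[[[0,-0.01,0],[0,0,0]],[[0,-0.02,0],[0,0,0]],[[0,-0.03,0],[0,0,0]],[[0,-0.04,0],[0,0,0]],[[0,-0.04,0],[0,0,0]],[[0,-0.04,0],[0,0,0]],[[0,-0.03,0],[0,0,0]],[[0,-0.02,0],[0,0,0]],[[0,-0.014,0],[0,0,0]],[[0,0,0],[0,0,0]]]'

```text
time_s: 18.75
ee_pos: [512.7, -13.7, 48.5]
ee_rot: [-179.9, -0.1, 92.9]
force: [-1.3, 6.5, 6.9]
gripper_width: 10.6
gripper_force: 20.0
```

>>> send_rows --deltas '[[[0,-0.006,0],[0,0,0]],[[0,0,0],[0,0,0]],[[0,0,0],[0,0,0]]]'

```text
time_s: 19.05
ee_pos: [510.8, -13.7, 48.5]
ee_rot: [-180.0, -0.1, 92.9]
force: [-1.7, 5.2, 8.2]
gripper_width: 10.1
gripper_force: 20.0
```

>>> send_rows --deltas '[[[0,0,0],[0,0,0]],[[0,0,0],[0,0,0]],[[0,0,0],[0,0,0]],[[0,0,-0.03],[0,0,0]],[[0,0,-0.07],[0,0,0]],[[0,0,-0.1],[0,0,0]],[[0,0,-0.1],[0,0,0]],[[0,0,-0.1],[0,0,0]],[[0,0,-0.1],[0,0,0]],[[0,0,0],[0,0,0]]]' --grip 0.66

```text
time_s: 20.05
ee_pos: [515.0, -15.5, 305.0]
ee_rot: [179.2, 0.1, 93.0]
force: [0.3, -0.3, -0.0]
gripper_width: 30.6
gripper_force: 0.0
```

```bash
python3 - <<'E'
from look import *
s,c,f,o=look(["cab_drawer0_handle","pot0"],"wrist",save="w7")
s,c,f,o=look(["cab_drawer0_handle","pot0","dropper0","lamp"],"scene",save="s7")
s,c,f,o=look(["pot0","dropper0","tray"],"top",save="t7")
E
```

```text
t 20.1 pos [515.  -15.5 305. ] rot [179.2   0.1  93. ] F [ 0.3 -0.3 -0. ] w 30.6
cab_drawer0_handle [(0.6, [306, 95, 172, 154])]
pot0 [(0.85, [208, 204, 31, 25]), (0.66, [346, 289, 8, 22]), (0.63, [241, 0, 28, 35])]
t 20.2 pos [511.2 -15.3 296.9] rot [-179.9   -0.    93. ] F [ 0.1 -0.4 -0.7] w 31.1
cab_drawer0_handle [(0.66, [286, 205, 76, 70]), (0.45, [179, 257, 15, 28]), (0.16, [323, 300, 21, 25])]
pot0 [(0.8, [276, 280, 10, 19]), (0.72, [231, 252, 18, 20]), (0.56, [240, 229, 15, 17]), (0.22, [287, 202, 79, 68])]
dropper0 [(0.63, [180, 256, 13, 31]), (0.25, [287, 204, 76, 69])]
lamp [(0.67, [208, 246, 38, 88])]
t 20.4 pos [511.4 -15.2 296.3] rot [-179.8   -0.    93. ] F [ 0.3 -0.1  0. ] w 30.9
pot0 [(0.72, [403, 297, 10, 15]), (0.66, [402, 194, 8, 17]), (0.51, [350, 276, 17, 13]), (0.17, [413, 224, 10, 11])]
dropper0 [(0.71, [437, 293, 26, 14])]
tray [(0.74, [150, 193, 71, 51])]
```

View pics/w7.png

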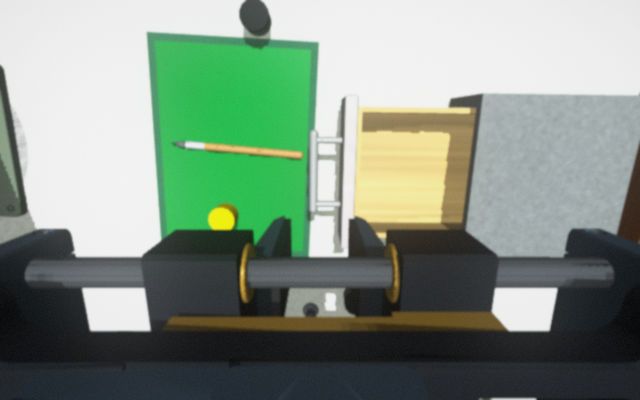

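The drawer is open, its interior spanning columns 357 to 470 in the wrist view. One black-lidded pot is at the top edge, (256,16); I'm going to look at that left pot first.

>>> send_rows --deltas '[[[0.03,-0.019,0],[0,0,0]],[[0.06,-0.039,0],[0,0,0]],[[0.06,-0.039,0],[0,0,0]],[[0.06,-0.039,0],[0,0,0]],[[0.018,-0.013,0],[0,0,0]],[[0,0,0],[0,0,0]],[[0,0,0],[0,0,0]]]' --grip 0.34

```text
time_s: 21.35
ee_pos: [432.0, 94.6, 298.1]
ee_rot: [179.9, 0.0, 93.0]
force: [-0.1, -0.1, 0.4]
gripper_width: 60.2
gripper_force: 0.0
```

```bash
cat >> look.py <<'E'
def find(label,model,guess,top=None):
    "wrist fit of the detection nearest the guess (with top box too)"
    s,c,f,o=look([label],"wrist")
    g=proj(c,[np.r_[guess,15]])[0]
    ds=sorted(o[label],key=lambda d:np.hypot(d[1][0]+d[1][2]/2-g[0],d[1][1]+d[1][3]/2-g[1]))
    obs=[(c,ds[0][1])]
    x,e=fit(model,obs,[*guess,1.],True);print("wrist only z=0",x[:2],e)
    if top is not None:
        T=calibration("top");x3,e3=fit(model,obs+[(T,top)],[*guess,1.]);print("two views",x3,e3)
    w=[x[0]-s["ee_pos"][0],x[1]-s["ee_pos"][1],0];print("world delta",np.array(w),"tool scaled",np.round(tl(s,w)/500,4))
    return x,f
E
python3 - <<'E'
from look import *
x,f=find("pot0","pot",[431,169],[246,255,17,17])
cv2.imwrite("pics/w8.png",f[:,:,::-1])
E
```

```text
t 21.4 pos [432.   94.6 298.1] rot [179.9   0.   93. ] F [-0.1 -0.1  0.4] w 60.2
pot0 [(0.97, [309, 99, 25, 30]), (0.62, [267, 286, 28, 23])]
wrist only z=0 [430.1 170. ] 1.3472223412653368
two views [430.4 170.2  -7.7] 1.0497070139101337
world delta [-1.9 75.3  0. ] tool scaled [ 0.2  0.  -0. ]
```

View pics/w8.png

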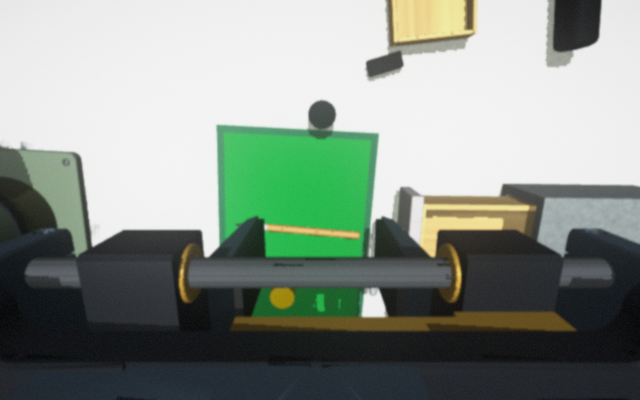

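The close wrist view shows the grey pot with its black lid at (322,114); the look-alikes are yellow and turquoise. Grasping the pot at (430,170).

>>> send_rows --deltas '[[[0.04,0.001,0],[0,0,0]],[[0.07,0.002,0],[0,0,0]],[[0.04,0.001,0.04],[0,0,0]],[[0,0,0.08],[0,0,0]],[[0,0,0.09],[0,0,0]],[[0,0,0.09],[0,0,0]],[[0,0,0.09],[0,0,0]],[[0,0,0.08],[0,0,0]],[[0,0,0.05],[0,0,0]],[[0,0,0.03],[0,0,0]]]'

```text
time_s: 22.45
ee_pos: [429.4, 168.6, 20.4]
ee_rot: [-179.8, 0.1, 92.9]
force: [-0.7, 0.4, 0.2]
gripper_width: 60.5
gripper_force: 0.0
```

>>> send_rows --deltas '[[[0,0,0.008],[0,0,0]],[[0,0,0.004],[0,0,0]],[[0,0,0],[0,0,0]],[[0,0,0],[0,0,0]]]'

```text
time_s: 22.85
ee_pos: [430.7, 170.0, 17.8]
ee_rot: [179.9, -0.0, 93.0]
force: [0.3, -0.1, -0.2]
gripper_width: 60.6
gripper_force: 0.0
```

>>> send_rows --deltas '[[[0,0,0],[0,0,0]],[[0,0,0],[0,0,0]],[[0,0,0],[0,0,0]],[[0,0,0],[0,0,0]],[[0,0,0],[0,0,0]],[[0,0,0],[0,0,0]]]' --grip 1 --grip_force 15

```text
time_s: 23.45
ee_pos: [430.0, 170.0, 17.2]
ee_rot: [180.0, -0.0, 93.0]
force: [-1.1, 0.1, 4.8]
gripper_width: 35.9
gripper_force: 15.0
```

>>> send_rows --deltas '[[[0,0,-0.04],[0,0,0]],[[0,0,-0.1],[0,0,0]],[[0,0,-0.1],[0,0,0]],[[-0.03,0.04,-0.02],[0,0,0]],[[-0.055,0.067,0],[0,0,0]],[[-0.055,0.067,0],[0,0,0]],[[-0.055,0.067,0],[0,0,0]],[[-0.055,0.067,0],[0,0,0]],[[-0.03,0.037,0],[0,0,0]],[[0,0,0],[0,0,0]]]'

```text
time_s: 24.45
ee_pos: [611.4, 36.9, 145.9]
ee_rot: [180.0, 0.0, 92.8]
force: [-1.1, -0.2, -0.8]
gripper_width: 35.6
gripper_force: 15.0
```

```bash
python3 - <<'E'
from look import *
s,c,f,o=look(["pot0"],"wrist",save="w9")
b=[518,-13.1]  # bar centre estimate, local frame yaw 2.6
s2,c2,f2,o2=look(["pot0"],"scene",save="s9")
a=f2[170:330,230:450,::-1];cv2.imwrite("pics/c9.png",np.vstack([f[:300,:,::-1],cv2.resize(a,(640,300))]))
E
```

```text
t 24.4 pos [611.4  36.9 145.9] rot [180.    0.   92.8] F [-1.1 -0.2 -0.8] w 35.6
pot0 [(0.98, [287, 214, 64, 86]), (0.9, [80, 291, 32, 40])]
t 24.6 pos [608.5  39.  146. ] rot [-179.8   -0.    92.9] F [ 0.2  0.2 -0.4] w 35.6
pot0 [(0.74, [331, 194, 7, 14]), (0.72, [238, 231, 14, 17]), (0.61, [276, 279, 13, 21]), (0.57, [232, 251, 15, 17]), (0.26, [261, 311, 48, 56])]
```

View pics/c9.png

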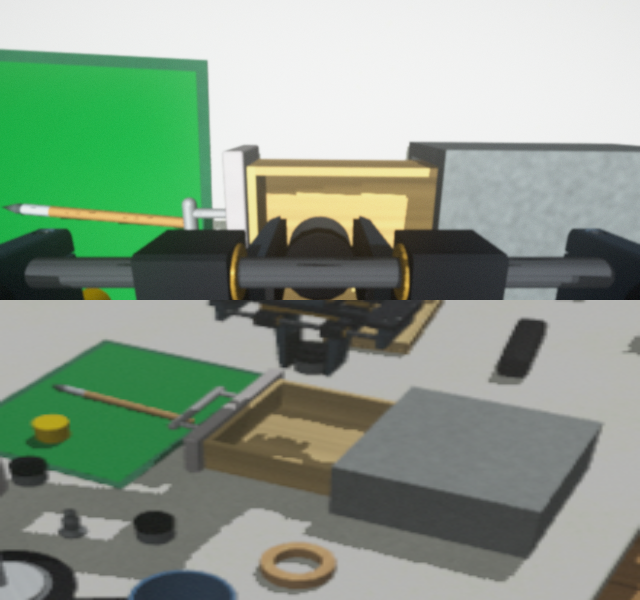

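```bash
python3 - <<'E'
from look import *
c=calibration("wrist")
for uv,z in [((228,152),70),((247,152),70),((250,162),68),((265,200),68),((437,165),68),((409,143),90),((445,215),90),((188,203),52)]: print(uv,z,onplane(c,uv,z))
E
```

```text
(228, 152) 70 [540.6  82.6  70. ]
(247, 152) 70 [553.9  83.4  70. ]
(250, 162) 68 [555.6  76.2  68. ]
(265, 200) 68 [566.7  48.8  68. ]
(437, 165) 68 [689.2  81.2  68. ]
(409, 143) 90 [661.5  96.7  90. ]
(445, 215) 90 [691.3  50.4  90. ]
(188, 203) 52 [503.6  39.1  52. ]
```

The pot hangs over the open part of the drawer (x 560–690). Shift 8 mm deeper and lower it.

>>> send_rows --deltas '[[[0,0.016,0],[0,0,0]],[[0,0,0.03],[0,0,0]],[[0,0,0.06],[0,0,0]],[[0,0,0.06],[0,0,0]],[[0,0,0.04],[0,0,0]],[[0,0,0.016],[0,0,0]],[[0,0,0.004],[0,0,0]],[[0,0,0],[0,0,0]],[[0,0,0],[0,0,0]]]'

```text
time_s: 25.55
ee_pos: [618.3, 39.6, 43.3]
ee_rot: [179.8, -0.0, 93.0]
force: [0.3, 0.6, -0.3]
gripper_width: 35.7
gripper_force: 15.0
```

>>> send_rows --deltas '[[[0,0,0.002],[0,0,0]],[[0,0,0],[0,0,0]]]'

```text
time_s: 25.75
ee_pos: [617.7, 39.4, 41.6]
ee_rot: [179.9, -0.0, 93.0]
force: [-0.3, -0.5, -0.9]
gripper_width: 35.8
gripper_force: 15.0
```

>>> send_rows --deltas '[[[0,0,0.002],[0,0,0]],[[0,0,0.001],[0,0,0]],[[0,0,0],[0,0,0]]]'

```text
time_s: 26.05
ee_pos: [617.2, 39.4, 39.4]
ee_rot: [-180.0, -0.0, 93.0]
force: [0.2, -0.6, -0.8]
gripper_width: 35.4
gripper_force: 15.0
```

>>> send_rows --deltas '[[[0,0,0],[0,0,0]],[[0,0,0],[0,0,0]],[[0,0,0],[0,0,0]],[[0,0,-0.03],[0,0,0]],[[0,0,-0.08],[0,0,0]],[[0,0,-0.1],[0,0,0]],[[0,0,-0.1],[0,0,0]],[[0,0,-0.1],[0,0,0]],[[0,0,-0.08],[0,0,0]],[[0,0,-0.02],[0,0,0]]]' --grip 0.45

```text
time_s: 27.05
ee_pos: [619.2, 39.5, 300.6]
ee_rot: [179.4, -0.0, 93.0]
force: [0.3, -0.3, -0.0]
gripper_width: 50.1
gripper_force: 0.0
```

>>> send_rows --deltas '[[[-0.04,-0.03,0],[0,0,0]],[[-0.07,-0.053,0],[0,0,0]],[[-0.07,-0.053,0],[0,0,0]],[[-0.07,-0.053,0],[0,0,0]],[[-0.07,-0.053,0],[0,0,0]],[[-0.07,-0.053,0],[0,0,0]],[[-0.07,-0.053,0],[0,0,0]],[[-0.06,-0.045,0],[0,0,0]],[[-0.027,-0.022,0],[0,0,0]],[[0,0,0],[0,0,0]]]' --grip 0.34

```text
time_s: 28.05
ee_pos: [422.7, -245.9, 293.7]
ee_rot: [-179.9, -0.0, 92.8]
force: [0.0, -0.1, -0.9]
gripper_width: 60.3
gripper_force: 0.0
```

```bash
sed -i 's/np.round(tl(s,w)\/500,4)/[round(v,4) for v in (tl(s,w)\/500).tolist()]/' look.py; python3 - <<'E'
from look import *
x,f=find("pot0","pot",[424,-176],[385,258,17,17])
cv2.imwrite("pics/w10.png",f[:,:,::-1])
s,c,f,o=look(["pot0"],"top")
print(proj(c,[[617,39,37],[583,-210,15],[424,-176,15]]))
E
```

```text
t 28.1 pos [ 422.7 -245.9  293.7] rot [-179.9   -0.    92.8] F [ 0.  -0.1 -0.9] w 60.3
pot0 [(0.94, [309, 103, 29, 27]), (0.88, [278, 25, 35, 37]), (0.8, [426, 137, 34, 27]), (0.65, [238, 124, 33, 29])]
wrist only z=0 [ 423.  -173.4] 1.0724426416859107
two views [ 423.  -174.6    5.7] 1.1414623906208603
world delta [ 0.4 72.5  0. ] tool scaled [0.1448, 0.0077, 0.0001]
t 28.1 pos [ 424.2 -244.3  293.9] rot [-180.    -0.1   92.9] F [ 0.5 -0.5 -0.4] w 60.1
pot0 [(0.75, [398, 192, 15, 18]), (0.61, [299, 181, 12, 15]), (0.59, [384, 260, 16, 15]), (0.5, [350, 276, 17, 12]), (0.45, [397, 295, 15, 15])]
[[306.3 188.7]
 [404.4 203. ]
 [393.1 266.2]]
```

View pics/w10.png

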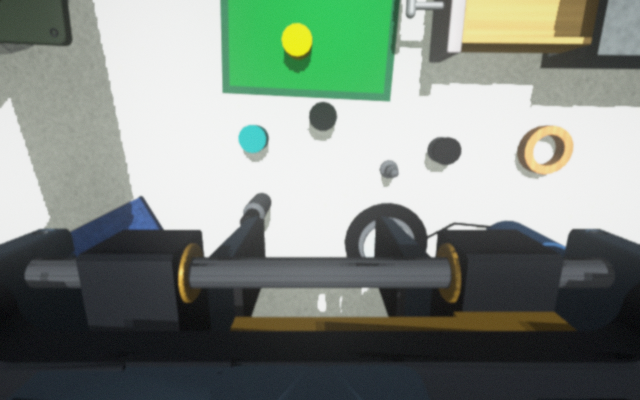

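The wrist view shows the wanted black-lid pots at (322,116) and (444,150), with turquoise (253,139) and yellow (297,40) left alone. Grasping the one at (423,-175), fingers less open to clear turquoise.

>>> send_rows --deltas '[[[0.04,0.002,0],[0,0,0]],[[0.06,0.002,0],[0,0,0]],[[0.039,0.002,0.03],[0,0,0]],[[0,0,0.08],[0,0,0]],[[0,0,0.09],[0,0,0]],[[0,0,0.09],[0,0,0]],[[0,0,0.09],[0,0,0]],[[0,0,0.08],[0,0,0]],[[0,0,0.05],[0,0,0]],[[0,0,0.03],[0,0,0]]]' --grip 0.43

```text
time_s: 29.25
ee_pos: [423.0, -173.3, 22.1]
ee_rot: [-179.8, -0.1, 93.1]
force: [0.9, -0.4, 1.3]
gripper_width: 51.8
gripper_force: 0.0
```

>>> send_rows --deltas '[[[0,0,0.01],[0,0,0]],[[0,0,0.003],[0,0,0]],[[0,0,0],[0,0,0]],[[0,0,0],[0,0,0]]]'

```text
time_s: 29.65
ee_pos: [424.5, -175.0, 18.8]
ee_rot: [179.9, 0.0, 93.0]
force: [0.7, 0.6, 0.2]
gripper_width: 52.4
gripper_force: 0.0
```

>>> send_rows --deltas '[[[0,0,0],[0,0,0]],[[0,0,0],[0,0,0]],[[0,0,0],[0,0,0]],[[0,0,0],[0,0,0]],[[0,0,0],[0,0,0]]]' --grip 1 --grip_force 15

```text
time_s: 30.15
ee_pos: [423.9, -175.1, 18.4]
ee_rot: [180.0, 0.0, 93.0]
force: [-1.2, 0.8, 5.9]
gripper_width: 35.5
gripper_force: 15.0
```

>>> send_rows --deltas '[[[0,0,-0.04],[0,0,0]],[[0,0,-0.1],[0,0,0]],[[0,0,-0.1],[0,0,0]],[[0.02,0.04,-0.01],[0,0,0]],[[0.04,0.075,0],[0,0,0]],[[0.04,0.075,0],[0,0,0]],[[0.04,0.075,0],[0,0,0]],[[0.04,0.075,0],[0,0,0]],[[0.03,0.05,0],[0,0,0]],[[0.009,0.016,0],[0,0,0]]]'

```text
time_s: 31.15
ee_pos: [622.8, -53.3, 142.0]
ee_rot: [180.0, -0.0, 93.1]
force: [0.0, -0.1, -1.1]
gripper_width: 35.6
gripper_force: 15.0
```

>>> send_rows --deltas '[[[0,0,0],[0,0,0]],[[0,0,0.03],[0,0,0]],[[0,0,0.06],[0,0,0]],[[0,0,0.06],[0,0,0]],[[0,0,0.03],[0,0,0]],[[0,0,0.016],[0,0,0]],[[0,0,0.006],[0,0,0]],[[0,0,0],[0,0,0]],[[0,0,0],[0,0,0]]]'

```text
time_s: 32.05
ee_pos: [621.2, -55.4, 43.1]
ee_rot: [179.9, 0.0, 93.0]
force: [0.2, 0.2, -1.1]
gripper_width: 35.5
gripper_force: 15.0
```

>>> send_rows --deltas '[[[0,0,0.002],[0,0,0]],[[0,0,0.002],[0,0,0]],[[0,0,0.001],[0,0,0]],[[0,0,0],[0,0,0]]]'

```text
time_s: 32.45
ee_pos: [621.2, -55.0, 40.4]
ee_rot: [179.9, 0.0, 93.0]
force: [-0.2, 0.0, 5.2]
gripper_width: 35.6
gripper_force: 15.0
```

>>> send_rows --deltas '[[[0,0,0],[0,0,0]],[[0,0,0],[0,0,0]],[[0,0,0],[0,0,0]],[[0,0,-0.03],[0,0,0]],[[0,0,-0.08],[0,0,0]],[[0,0,-0.1],[0,0,0]],[[0,0,-0.1],[0,0,0]],[[0,0,-0.1],[0,0,0]],[[0,0,-0.08],[0,0,0]],[[0,0,-0.02],[0,0,0]]]' --grip 0.45

```text
time_s: 33.45
ee_pos: [622.5, -55.2, 300.1]
ee_rot: [179.4, 0.1, 93.0]
force: [0.2, 0.3, 0.4]
gripper_width: 49.8
gripper_force: 0.0
```

>>> send_rows --deltas '[[[-0.03,-0.007,0],[0,0,0]],[[-0.07,-0.016,0],[0,0,0]],[[-0.08,-0.018,0],[0,0,0]],[[-0.08,-0.018,0],[0,0,0]],[[-0.08,-0.018,0],[0,0,0]],[[-0.07,-0.015,0],[0,0,0]],[[-0.035,-0.007,0],[0,0,0]],[[0,0,0],[0,0,0]],[[0,0,0],[0,0,0]]]' --grip 0.4

```text
time_s: 34.35
ee_pos: [582.5, -279.3, 293.0]
ee_rot: [-179.9, -0.1, 93.0]
force: [0.2, -0.0, 0.1]
gripper_width: 54.7
gripper_force: 0.0
```

```bash
python3 - <<'E'
from look import *
s,c,f,o=look(["pot0","lamp"],"top")
print(proj(c,[[617,39,37],[621,-55,37],[583,-210,15]]))
x,f=find("pot0","pot",[583,-210],[396,193,17,18])
E
```

```text
t 34.4 pos [ 582.5 -279.3  293. ] rot [-179.9   -0.1   93. ] F [ 0.2 -0.   0.1] w 54.7
pot0 [(0.78, [396, 296, 18, 17]), (0.73, [298, 180, 13, 16]), (0.71, [339, 180, 10, 13]), (0.61, [349, 274, 18, 15]), (0.54, [398, 195, 12, 17])]
lamp [(0.87, [445, 208, 29, 30])]
[[306.3 188.7]
 [343.6 186.9]
 [404.4 203. ]]
t 34.5 pos [ 583.2 -278.3  294.2] rot [-180.    -0.    93.1] F [0.5 0.5 0.7] w 54.7
pot0 [(0.92, [310, 104, 29, 27]), (0.76, [107, 90, 45, 31]), (0.6, [139, 0, 43, 24])]
wrist only z=0 [ 584.8 -206.8] 1.0401662696230738
two views [ 584.7 -207.9    5.9] 1.108689524696611
world delta [ 1.6 71.5  0. ] tool scaled [0.1426, 0.0109, 0.0001]
```

>>> send_rows --deltas '[[[0.04,0.003,0],[0,0,0]],[[0.06,0.004,0],[0,0,0]],[[0.04,0.003,0.03],[0,0,0]],[[0,0,0.08],[0,0,0]],[[0,0,0.09],[0,0,0]],[[0,0,0.09],[0,0,0]],[[0,0,0.09],[0,0,0]],[[0,0,0.08],[0,0,0]],[[0,0,0.05],[0,0,0]],[[0,0,0.03],[0,0,0]]]' --grip 0.4

```text
time_s: 35.6
ee_pos: [582.9, -207.3, 22.0]
ee_rot: [-179.8, -0.1, 93.0]
force: [-0.9, 0.3, 0.4]
gripper_width: 54.8
gripper_force: 0.0
```

>>> send_rows --deltas '[[[0,0,0.009],[0,0,0]],[[0,0,0.003],[0,0,0]],[[0,0,0],[0,0,0]],[[0,0,0],[0,0,0]]]'

```text
time_s: 36.0
ee_pos: [585.1, -209.6, 19.8]
ee_rot: [179.9, 0.0, 93.0]
force: [0.3, 0.2, -0.6]
gripper_width: 54.5
gripper_force: 0.0
```

>>> send_rows --deltas '[[[0,0,0],[0,0,0]],[[0,0,0],[0,0,0]],[[0,0,0],[0,0,0]],[[0,0,0],[0,0,0]],[[0,0,0],[0,0,0]]]' --grip 1 --grip_force 15

```text
time_s: 36.5
ee_pos: [584.4, -209.8, 18.9]
ee_rot: [180.0, 0.0, 93.0]
force: [-0.4, -0.1, 4.0]
gripper_width: 35.7
gripper_force: 15.0
```

>>> send_rows --deltas '[[[0,0,-0.04],[0,0,0]],[[0,0,-0.1],[0,0,0]],[[0,0,-0.1],[0,0,0]],[[0.04,0.009,-0.01],[0,0,0]],[[0.07,0.016,0],[0,0,0]],[[0.08,0.018,0],[0,0,0]],[[0.08,0.018,0],[0,0,0]],[[0.07,0.016,0],[0,0,0]],[[0.04,0.009,0],[0,0,0]],[[0.019,0.004,0],[0,0,0]]]'

```text
time_s: 37.5
ee_pos: [618.8, -6.0, 143.0]
ee_rot: [-180.0, -0.0, 93.1]
force: [0.4, -0.6, -1.7]
gripper_width: 35.3
gripper_force: 15.0
```

>>> send_rows --deltas '[[[0,0,0],[0,0,0]],[[0,0,0.03],[0,0,0]],[[0,0,0.06],[0,0,0]],[[0,0,0.06],[0,0,0]],[[0,0,0.03],[0,0,0]],[[0,0,0.016],[0,0,0]],[[0,0,0.006],[0,0,0]],[[0,0,0],[0,0,0]],[[0,0,0],[0,0,0]]]'

```text
time_s: 38.4
ee_pos: [619.6, -8.4, 43.5]
ee_rot: [179.9, 0.0, 93.0]
force: [0.3, 0.2, -0.8]
gripper_width: 35.8
gripper_force: 15.0
```

>>> send_rows --deltas '[[[0,0,0.002],[0,0,0]],[[0,0,0.002],[0,0,0]],[[0,0,0],[0,0,0]]]'

```text
time_s: 38.7
ee_pos: [619.1, -8.0, 40.9]
ee_rot: [179.9, 0.0, 93.0]
force: [0.7, -0.1, 0.7]
gripper_width: 35.7
gripper_force: 15.0
```

>>> send_rows --deltas '[[[0,0,0],[0,0,0]],[[0,0,0],[0,0,0]],[[0,0,0],[0,0,0]],[[0,0,-0.03],[0,0,0]],[[0,0,-0.08],[0,0,0]],[[0,0,-0.1],[0,0,0]],[[0,0,-0.1],[0,0,0]],[[0,0,-0.1],[0,0,0]],[[0,0,-0.08],[0,0,0]],[[0,0,-0.02],[0,0,0]]]' --grip 0.45

```text
time_s: 39.7
ee_pos: [620.6, -8.1, 301.5]
ee_rot: [179.4, 0.0, 93.0]
force: [0.4, -0.1, -0.3]
gripper_width: 50.3
gripper_force: 0.0
```

>>> send_rows --deltas '[[[-0.04,-0.04,0],[0,0,0]],[[-0.06,-0.055,0],[0,0,0]],[[-0.038,-0.03,0],[0,0,0]],[[0,0,0],[0,0,0]],[[0,0,0],[0,0,0]]]' --grip 0.66

```text
time_s: 40.2
ee_pos: [559.8, -80.2, 294.9]
ee_rot: [-180.0, -0.1, 92.9]
force: [-0.1, 0.0, -0.1]
gripper_width: 31.1
gripper_force: 0.0
```

```bash
python3 - <<'E'
from look import *
s,c,f,o=look(["pot0","cab_drawer0_handle"],"wrist",save="w11")
print(proj(c,[[510.7,-13.5,52]]))
s,c,f,o=look(["dropper0","tray"],"scene",save="s11")
E
```

```text
t 40.2 pos [559.8 -80.2 294.9] rot [-180.    -0.1   92.9] F [-0.1  0.  -0.1] w 31.1
pot0 [(0.93, [171, 159, 35, 30]), (0.66, [143, 235, 22, 18]), (0.64, [355, 104, 32, 30]), (0.6, [355, 144, 30, 28]), (0.56, [358, 60, 33, 34]), (0.17, [283, 300, 33, 18])]
cab_drawer0_handle [(0.66, [272, 25, 180, 172])]
[[281.4 119.5]]
t 40.4 pos [560.5 -79.4 294.9] rot [-180.   -0.   93.] F [-0.4  0.1 -0.1] w 31.0
dropper0 [(0.91, [177, 255, 19, 32])]
tray [(0.56, [339, 165, 39, 34]), (0.19, [288, 207, 75, 67])]
```

View pics/w11.png

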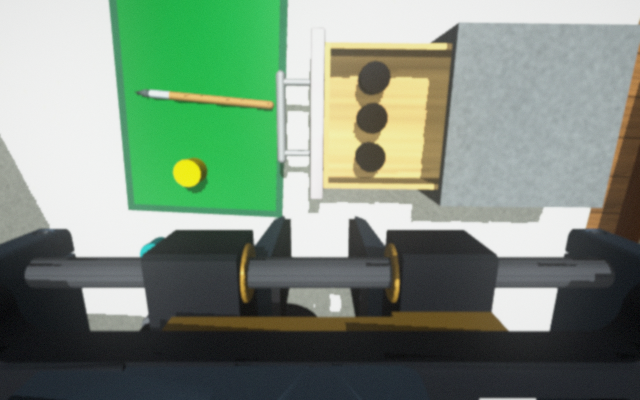

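All three pots stand in the drawer at (374,77), (372,117) and (370,156). The bar is at column 280, as predicted. Gripping the handle to shut it.

>>> send_rows --deltas '[[[0.04,-0.026,0],[0,0,0]],[[0.06,-0.04,0],[0,0,0]],[[0.04,-0.026,0],[0,0,0]],[[0,0,0],[0,0,0]],[[0,0,0.06],[0,0,0]],[[0,0,0.09],[0,0,0]],[[0,0,0.09],[0,0,0]],[[0,0,0.08],[0,0,0]],[[0,0,0.04],[0,0,0]],[[0,0,0],[0,0,0]]]'

```text
time_s: 41.5
ee_pos: [508.9, -13.0, 112.3]
ee_rot: [-179.6, -0.0, 93.0]
force: [-0.3, 0.0, 0.9]
gripper_width: 30.7
gripper_force: 0.0
```

>>> send_rows --deltas '[[[0,0,0.04],[0,0,0]],[[0,0,0.05],[0,0,0]],[[0,0,0.03],[0,0,0]],[[0,0,0.012],[0,0,0]],[[0,0,0],[0,0,0]],[[0,0,0],[0,0,0]]]'

```text
time_s: 42.1
ee_pos: [511.7, -12.8, 50.6]
ee_rot: [179.9, 0.0, 93.0]
force: [0.7, 0.6, 0.3]
gripper_width: 31.1
gripper_force: 0.0
```

>>> send_rows --deltas '[[[0,0,0],[0,0,0]],[[0,0,0],[0,0,0]],[[0,0,0],[0,0,0]],[[0,0,0],[0,0,0]],[[0,0,0],[0,0,0]]]' --grip 1 --grip_force 20

```text
time_s: 42.6
ee_pos: [510.8, -12.7, 50.0]
ee_rot: [179.9, -0.0, 92.9]
force: [-0.6, -0.1, 4.4]
gripper_width: 10.5
gripper_force: 20.0
```

>>> send_rows --deltas '[[[0,0.01,0],[0,0,0]],[[0,0.02,0],[0,0,0]],[[0,0.03,0],[0,0,0]],[[0,0.035,0],[0,0,0]],[[0,0.04,0],[0,0,0]],[[-0.001,0.04,0],[0,0,0]],[[-0.001,0.03,0],[0,0,0]],[[0,0.02,0],[0,0,0]],[[0,0.02,0],[0,0,0]],[[0,0.005,0],[0,0,0]]]'

```text
time_s: 43.6
ee_pos: [636.7, -7.7, 50.0]
ee_rot: [179.9, 0.0, 93.0]
force: [-1.7, -3.1, 7.1]
gripper_width: 10.5
gripper_force: 20.0
```

>>> send_rows --deltas '[[[0,0.004,0],[0,0,0]],[[0,0.004,0],[0,0,0]],[[0,0,0],[0,0,0]]]'

```text
time_s: 43.9
ee_pos: [639.7, -7.6, 50.0]
ee_rot: [179.9, 0.0, 93.0]
force: [-0.2, -2.9, 4.7]
gripper_width: 10.4
gripper_force: 20.0
```

>>> send_rows --deltas '[[[0,0.004,0],[0,0,0]],[[0,0,0],[0,0,0]]]'

```text
time_s: 44.1
ee_pos: [641.5, -7.5, 50.0]
ee_rot: [179.9, 0.1, 93.0]
force: [0.0, -2.9, 5.4]
gripper_width: 10.3
gripper_force: 20.0
```

>>> send_rows --deltas '[[[0,0.004,0],[0,0,0]],[[0,0,0],[0,0,0]]]'

```text
time_s: 44.3
ee_pos: [643.5, -7.4, 50.0]
ee_rot: [180.0, 0.1, 93.0]
force: [-0.5, -2.4, 5.6]
gripper_width: 10.8
gripper_force: 20.0
```

>>> send_rows --deltas '[[[0,0.004,0],[0,0,0]],[[0,0,0],[0,0,0]]]'

```text
time_s: 44.5
ee_pos: [644.3, -7.4, 50.0]
ee_rot: [-179.9, 0.1, 93.0]
force: [-2.6, -2.6, 7.8]
gripper_width: 10.5
gripper_force: 20.0
```

>>> send_rows --deltas '[[[0,0.003,0],[0,0,0]],[[0,0,0],[0,0,0]]]'

```text
time_s: 44.7
ee_pos: [644.3, -7.4, 50.0]
ee_rot: [-179.7, 0.0, 93.0]
force: [-5.3, -3.1, 9.7]
gripper_width: 10.8
gripper_force: 20.0
```

The drawer hits its stop at 644 (force rising), so it is shut. Release and go to the dropper bottle.

>>> send_rows --deltas '[[[0,0,0],[0,0,0]],[[0,0,0],[0,0,0]],[[0,0,0],[0,0,0]],[[0,0,-0.03],[0,0,0]],[[0,0,-0.07],[0,0,0]],[[0,0,-0.1],[0,0,0]],[[0,0,-0.1],[0,0,0]],[[0,0,-0.1],[0,0,0]],[[0,0,-0.08],[0,0,0]],[[0,0,-0.02],[0,0,0]]]' --grip 0.66

```text
time_s: 45.7
ee_pos: [648.6, -6.5, 305.2]
ee_rot: [179.4, 0.0, 93.0]
force: [-0.8, 0.1, -0.6]
gripper_width: 31.0
gripper_force: 0.0
```

```bash
python3 - <<'E'
from look import *
s,c,f,o=look(["pot0","dropper0","lamp"],"top",save="t12")
E
```

```text
t 45.7 pos [648.6  -6.5 305.2] rot [179.4   0.   93. ] F [-0.8  0.1 -0.6] w 31.0
pot0 [(0.69, [399, 294, 15, 15]), (0.67, [388, 141, 25, 21]), (0.48, [286, 79, 71, 80])]
dropper0 [(0.8, [438, 294, 21, 13])]
lamp [(0.58, [445, 201, 66, 38])]
```

>>> send_rows --deltas '[[[-0.03,-0.03,0],[0,0,0]],[[-0.065,-0.061,0],[0,0,0]],[[-0.065,-0.061,0],[0,0,0]],[[-0.065,-0.061,0],[0,0,0]],[[-0.065,-0.061,0],[0,0,0]],[[-0.065,-0.061,0],[0,0,0]],[[-0.065,-0.061,0],[0,0,0]],[[-0.065,-0.061,0],[0,0,0]],[[-0.065,-0.061,0],[0,0,0]],[[-0.065,-0.061,0],[0,0,0]]]' --grip 0.4

```text
time_s: 46.9
ee_pos: [371.5, -329.2, 296.8]
ee_rot: [-179.8, -0.2, 93.0]
force: [0.6, -1.4, -0.6]
gripper_width: 54.6
gripper_force: 0.0
```

>>> send_rows --deltas '[[[-0.045,-0.04,0],[0,0,0]],[[-0.023,-0.023,0],[0,0,0]],[[0,0,0],[0,0,0]],[[0,0,0],[0,0,0]]]'

```text
time_s: 47.3
ee_pos: [343.6, -363.7, 297.6]
ee_rot: [-179.9, -0.2, 92.9]
force: [-0.1, -0.3, 0.8]
gripper_width: 54.7
gripper_force: 0.0
```

```bash
python3 - <<'E'
from look import *
x,f=find("dropper0","dropper",[342.5,-298],[437,294,24,15])
S=calibration("scene");print(proj(S,[[644,-7.5,52]]))
cv2.imwrite("pics/w12.png",f[:,:,::-1])
E
```

```text
t 47.3 pos [ 343.6 -363.7  297.6] rot [-179.9   -0.2   92.9] F [-0.1 -0.3  0.8] w 54.7
dropper0 [(0.71, [313, 104, 21, 24])]
wrist only z=0 [ 343.4 -290.1] 1.1945546374983615
two views [ 342.8 -291.1   20.4] 1.3587171092390664
world delta [-0.2 73.6  0. ] tool scaled [0.147, 0.0071, 0.0005]
[[340.5 241.3]]
```

View pics/w12.png

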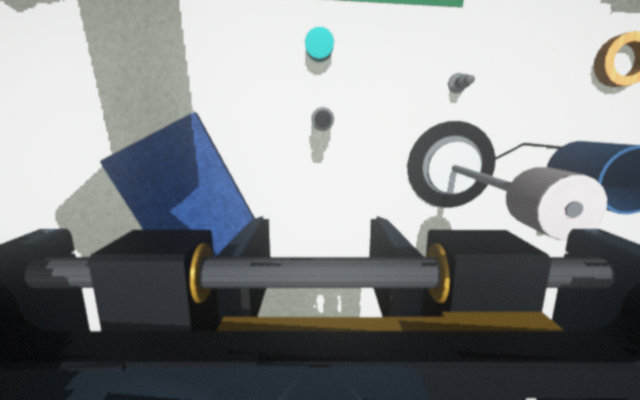

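```bash
python3 - <<'E'
from look import *
c=calibration("wrist");f=cv2.imread("pics/w12.png")
g=f[95:145,300:345].max(2);print(g[::2,::2])
T,S=calibration("top"),calibration("scene")
for uv in((322,119),(323,116)): print(onplane(c,uv,100),onplane(c,uv,62))
print("S,T caps",tri([(S,(57.5/2.6+160,274/2.6+150)),(T,(678/2.1+130,510/2.1+60))]))
for x in([342.6,-297.8],[343,-291]):print(x,bb(proj(c,M["dropper"]+[*x,0])),bb(proj(c,M["dropper"][96:]+[*x,0])))
E
```

```text
[[243 244 243 243 243 242 242 242 243 243 243 243 243 243 243 243 242 243
  243 243 243 243 243]
 [244 244 243 243 243 242 244 243 243 243 243 243 243 243 243 243 242 243
  243 243 243 243 243]
 [243 244 244 243 243 244 243 241 243 243 243 243 243 244 243 244 243 243
  243 243 243 243 242]
 [243 243 243 244 243 243 243 243 243 244 243 243 242 242 243 243 244 243
  243 243 243 243 244]
 [244 243 243 243 243 243 243 243 242 244 243 243 243 243 243 243 242 244
  243 243 244 243 243]
 [244 243 243 244 244 244 243 242 243 243 240 239 238 242 243 243 243 243
  243 243 244 243 243]
 [244 243 242 244 243 243 243 242 236 218 201 192 189 218 232 242 243 243
  243 243 243 244 243]
 [243 244 243 243 243 244 241 232 193 165 160 151 152 163 180 224 241 243
  244 243 243 242 244]
 [243 243 243 244 243 243 232 182 157 128 110 105 104 118 144 177 226 243
  243 243 243 243 243]
 [243 244 243 243 243 241 205 156 127  97  94  96  95  91 105 144 182 237
  243 243 243 244 242]
 [243 244 243 243 243 233 169 141  96  91  90  89  90  89  92 120 161 227
  244 244 243 243 243]
 [243 243 243 244 243 229 155 127
[... 925 characters left out ...]
43 243 243]
 [243 244 244 243 232 181 177 176 183 180 178 174 176 176 179 214 243 243
  243 243 243 243 243]
 [244 244 243 243 233 181 174 172 172 176 178 175 176 176 175 213 243 244
  243 244 244 243 244]
 [244 244 244 244 233 181 174 176 172 173 175 175 175 175 196 233 244 244
  243 244 244 242 243]
 [243 244 244 243 239 195 174 177 174 175 176 179 177 177 212 242 244 243
  243 244 244 243 243]]
[ 342.4 -293.7  100. ] [ 342.6 -293.4   62. ]
[ 343.3 -290.6  100. ] [ 343.6 -290.    62. ]
S,T caps (array([ 342.9, -290.6,   98.7]), np.float64(0.15903475312341717))
[342.6, -297.8] [309.7 110.4 333.8 135.1] [313.4 114.2 330.5 131.8]
[343, -291] [310.3 104.3 334.5 129.2] [314.1 107.5 331.3 125.2]
```

The wrist view shows the bottle's black cap on its grey body at (322,119); three views agree on about (343,-293). Grasping its body.

>>> send_rows --deltas '[[[0.04,0.002,0],[0,0,0]],[[0.06,0.002,0],[0,0,0]],[[0.04,0.002,0],[0,0,0]],[[0,0,0.07],[0,0,0]],[[0,0,0.09],[0,0,0]],[[0,0,0.09],[0,0,0]],[[0,0,0.07],[0,0,0]],[[0,0,0.04],[0,0,0]],[[0,0,0],[0,0,0]],[[0,0,0],[0,0,0]]]'

```text
time_s: 48.4
ee_pos: [343.8, -293.5, 120.0]
ee_rot: [180.0, -0.0, 93.0]
force: [0.9, 0.1, 0.7]
gripper_width: 54.8
gripper_force: 0.0
```

```bash
python3 - <<'E'
from look import *
s,c,f,o=look(["dropper0"],"wrist",save="w13")
print(proj(c,[[342.8,-293.5,100]]))
S=calibration("scene")
f=grab_frame("scene")
a=f[180:320,120:300,::-1];cv2.imwrite("pics/c13.png",np.vstack([f*0+grab_frame("wrist")[:,:,::-1]])[150:400,100:540])
E
```

```text
t 48.4 pos [ 343.8 -293.5  120. ] rot [180.  -0.  93.] F [0.9 0.1 0.7] w 54.8
dropper0 [(0.96, [300, 183, 38, 70])]
[[318.4 243.3]]
```

View pics/c13.png

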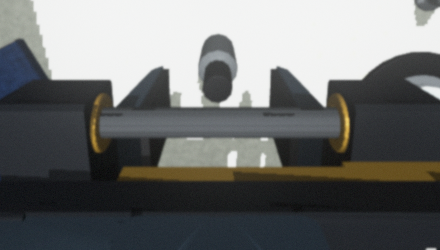

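```bash
python3 - <<'E'
from look import *
c=calibration("wrist")
print(onplane(c,(317,233),98),onplane(c,(318.5,200),31),[bb(proj(c,M["dropper"]+[343,y,0])) for y in(-293.5,-290,-287)])
E
```

```text
[ 342.  -289.6   98. ] [ 342.6 -286.4   31. ] [array([298. , 183.6, 338.9, 255.4]), array([298.2, 179.5, 339.2, 249.7]), array([298.3, 176.1, 339.5, 244.9])]
```

>>> send_rows --deltas '[[[0.004,-0.001,0.03],[0,0,0]],[[0,0,0.05],[0,0,0]],[[0,0,0.04],[0,0,0]],[[0,0,0.025],[0,0,0]],[[0,0,0.008],[0,0,0]],[[0,0,0],[0,0,0]],[[0,0,0],[0,0,0]]]'

```text
time_s: 49.3
ee_pos: [343.3, -292.8, 43.8]
ee_rot: [179.9, 0.1, 93.0]
force: [-0.3, 0.1, -0.0]
gripper_width: 55.0
gripper_force: 0.0
```

>>> send_rows --deltas '[[[0,0,0],[0,0,0]],[[0,0,0],[0,0,0]],[[0,0,0],[0,0,0]],[[0,0,0],[0,0,0]],[[0,0,0],[0,0,0]],[[0,0,0],[0,0,0]]]' --grip 1 --grip_force 12

```text
time_s: 49.9
ee_pos: [342.9, -292.4, 43.2]
ee_rot: [180.0, 0.0, 93.0]
force: [-0.4, 0.5, 4.0]
gripper_width: 27.7
gripper_force: 12.0
```

>>> send_rows --deltas '[[[0,0,-0.02],[0,0,0]],[[0,0,-0.06],[0,0,0]],[[0,0,-0.09],[0,0,0]],[[0,0,-0.09],[0,0,0]],[[0,0,-0.09],[0,0,0]],[[0,0,-0.09],[0,0,0]],[[0,0,-0.06],[0,0,0]],[[0.02,0.009,0],[0,0,0]],[[0.05,0.02,0],[0,0,0]],[[0.07,0.03,0],[0,0,0]]]'

```text
time_s: 50.9
ee_pos: [367.9, -220.2, 292.2]
ee_rot: [-179.9, -0.0, 92.8]
force: [0.6, -0.1, -0.9]
gripper_width: 27.4
gripper_force: 12.0
```

>>> send_rows --deltas '[[[0.08,0.034,0],[0,0,0]],[[0.08,0.034,0],[0,0,0]],[[0.08,0.034,0],[0,0,0]],[[0.08,0.034,0],[0,0,0]],[[0.08,0.034,0],[0,0,0]],[[0.08,0.034,0],[0,0,0]],[[0.08,0.034,0],[0,0,0]],[[0.08,0.034,0],[0,0,0]],[[0.08,0.034,0],[0,0,0]],[[0.08,0.034,0],[0,0,0]]]'

```text
time_s: 51.9
ee_pos: [516.8, 189.4, 291.9]
ee_rot: [-179.9, 0.0, 93.0]
force: [0.3, 0.2, -1.0]
gripper_width: 27.7
gripper_force: 12.0
```

>>> send_rows --deltas '[[[0.075,0.03,0],[0,0,0]],[[0.05,0.02,0],[0,0,0]],[[0.035,0.013,0],[0,0,0]],[[0.011,0.005,0],[0,0,0]],[[0,0,0],[0,0,0]],[[0,0,0],[0,0,0]]]'

```text
time_s: 52.5
ee_pos: [546.4, 273.7, 292.6]
ee_rot: [-179.9, 0.1, 93.0]
force: [0.6, -0.3, -0.1]
gripper_width: 27.7
gripper_force: 12.0
```

```bash
python3 - <<'E'
from look import *
s,c,f,o=look(["tray","eraser"],"wrist",save="w14")
def rect(n):
    d=trace(n,"tray")
    m=d[0]["pixels"].astype(np.uint8);cn=max(cv2.findContours(m,0,2)[0],key=cv2.contourArea)
    return cv2.approxPolyDP(cv2.convexHull(cn),6,True)[:,0]
for uv in rect("wrist"): print(uv,onplane(c,uv,25))
S,c2=calibration("scene"),calibration("top")
grab_frame("top")
print("top")
for uv in rect("top"): print(uv,onplane(c2,uv,25))
E
```

```text
t 52.5 pos [546.4 273.7 292.6] rot [-179.9    0.1   93. ] F [ 0.6 -0.3 -0.1] w 27.7
tray [(0.95, [276, 34, 92, 149])]
eraser [(0.69, [271, 185, 35, 23])]
[357  35] [581.  441.1  25. ]
[369 175] [609.9 275.6  25. ]
[295 183] [514. 260.  25.]
[277  46] [487.  424.3  25. ]
top
[217 193] [609.7 269.   25. ]
[222 230] [514.4 252.2  25. ]
[178 238] [494.5 363.   25. ]
[172 214] [555.7 382.2  25. ]
[190 197] [599.6 338.3  25. ]
```

View pics/w14.png

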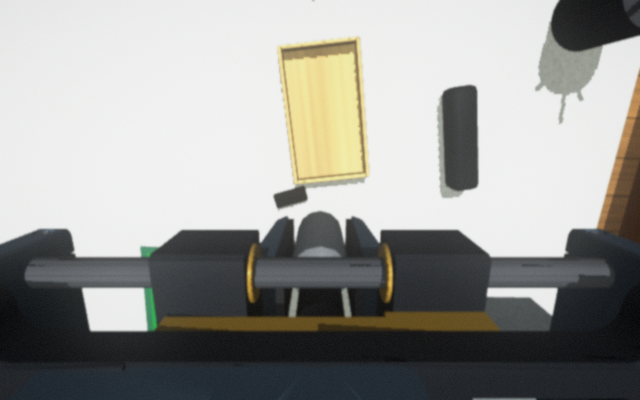

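The tray is seen at corners (357,38), (369,175), (295,183) and (280,46), centred on about (548,347); the bottle hangs upright in the grip. Placing it mid-floor.

>>> send_rows --deltas '[[[0.04,0.003,0],[0,0,0]],[[0.06,0.005,0],[0,0,0]],[[0.04,0.003,0],[0,0,0]],[[0.006,0,0.03],[0,0,0]],[[0,0,0.08],[0,0,0]],[[0,0,0.09],[0,0,0]],[[0,0,0.09],[0,0,0]],[[0,0,0.08],[0,0,0]],[[0,0,0.05],[0,0,0]],[[0,0,0.03],[0,0,0]]]'

```text
time_s: 53.8
ee_pos: [547.3, 347.9, 64.7]
ee_rot: [-179.8, 0.1, 93.0]
force: [1.0, 0.6, -0.2]
gripper_width: 27.5
gripper_force: 12.0
```

>>> send_rows --deltas '[[[0,0,0.014],[0,0,0]],[[0,0,0.01],[0,0,0]],[[0,0,0.006],[0,0,0]],[[0,0,0],[0,0,0]],[[0,0,0],[0,0,0]]]'

```text
time_s: 54.3
ee_pos: [549.2, 348.1, 53.9]
ee_rot: [179.9, -0.0, 93.0]
force: [0.1, 1.0, -0.4]
gripper_width: 27.5
gripper_force: 12.0
```

>>> send_rows --deltas '[[[0,0,0.003],[0,0,0]],[[0,0,0],[0,0,0]]]'

```text
time_s: 54.5
ee_pos: [548.8, 347.8, 51.8]
ee_rot: [180.0, -0.0, 93.0]
force: [-0.2, -0.7, -0.1]
gripper_width: 27.5
gripper_force: 12.0
```

```bash
python3 - <<'E'
from look import *
s,c,f,o=look(["dropper0"],"scene",save="s15")
a=f[130:230,290:430,::-1];cv2.imwrite("pics/c15.png",cv2.resize(a,None,fx=4,fy=4,interpolation=2))
E
```

```text
t 54.5 pos [548.8 347.8  51.8] rot [180.  -0.  93.] F [-0.2 -0.7 -0.1] w 27.5
dropper0 [(0.64, [359, 156, 3, 24]), (0.16, [332, 218, 34, 62])]
```

View pics/c15.png

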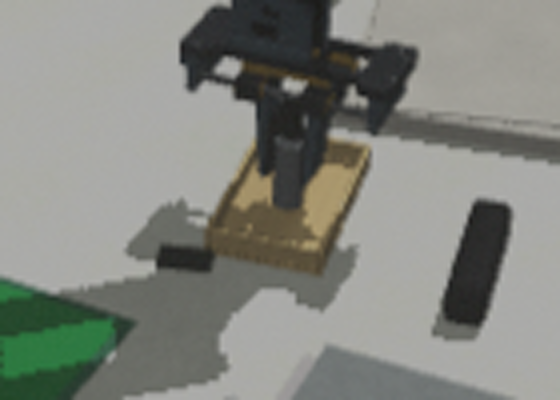

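The bottle is upright over the tray's middle, at about crop (288,180). Lowering the last millimetres.

>>> send_rows --deltas '[[[0,0,0.003],[0,0,0]],[[0,0,0],[0,0,0]],[[0,0,0.002],[0,0,0]],[[0,0,0],[0,0,0]]]'

```text
time_s: 55.0
ee_pos: [548.6, 347.7, 48.8]
ee_rot: [-180.0, 0.0, 93.0]
force: [-0.1, -0.7, -0.8]
gripper_width: 27.7
gripper_force: 12.0
```

>>> send_rows --deltas '[[[0,0,0.002],[0,0,0]],[[0,0,0],[0,0,0]]]'

```text
time_s: 55.2
ee_pos: [548.8, 347.9, 48.2]
ee_rot: [180.0, -0.0, 93.0]
force: [-0.9, 0.5, 1.6]
gripper_width: 27.5
gripper_force: 12.0
```

>>> send_rows --deltas '[[[0,0,0],[0,0,0]],[[0,0,0],[0,0,0]],[[0,0,0],[0,0,0]],[[0,0,0],[0,0,0]]]' --grip 0.4

```text
time_s: 55.6
ee_pos: [548.7, 347.7, 47.9]
ee_rot: [-180.0, -0.0, 93.0]
force: [0.0, 0.8, -0.7]
gripper_width: 53.7
gripper_force: 0.0
```

>>> send_rows --deltas '[[[0,0,-0.02],[0,0,0]],[[0,0,-0.06],[0,0,0]],[[0,0,-0.09],[0,0,0]],[[0,0,-0.1],[0,0,0]],[[0,0,-0.1],[0,0,0]],[[0,0,-0.1],[0,0,0]],[[-0.05,-0.05,0],[0,0,0]],[[-0.07,-0.06,0],[0,0,0]],[[-0.07,-0.06,0],[0,0,0]],[[-0.05,-0.05,0],[0,0,0]]]'

```text
time_s: 56.6
ee_pos: [443.3, 220.3, 283.8]
ee_rot: [180.0, 0.0, 93.0]
force: [0.1, -0.3, -0.5]
gripper_width: 55.0
gripper_force: 0.0
```

>>> send_rows --deltas '[[[0,-0.08,0],[0,0,0]],[[0,-0.08,0],[0,0,0]],[[0,0,0],[0,0,0]],[[0,0,0],[0,0,0]]]'

```text
time_s: 57.0
ee_pos: [365.1, 218.1, 284.1]
ee_rot: [179.8, -0.1, 93.0]
force: [0.5, 0.7, 0.6]
gripper_width: 54.4
gripper_force: 0.0
```

```bash
python3 - <<'E'
from look import *
s,c,f,o=look(["pot0","dropper0","lamp"],"top")
s2,c2,f2,o2=look(["pot0","dropper0","lamp"],"scene")
print(bb(proj(c2,M["dropper"]+[548,348,5])))
a=f[60:340,120:540,::-1];b=f2[140:360,160:440,::-1]
cv2.imwrite("pics/c16.png",np.hstack([cv2.resize(a,(400,300)),cv2.resize(b,(400,300))]))
cv2.imwrite("pics/c16.png",np.vstack([cv2.resize(a,(480,300)),cv2.resize(b,(480,300))]))
E
```

```text
t 57.0 pos [365.1 218.1 284.1] rot [179.8  -0.1  93. ] F [0.5 0.7 0.6] w 54.4
pot0 [(0.61, [171, 207, 25, 12]), (0.48, [398, 295, 13, 15]), (0.47, [349, 274, 19, 17])]
dropper0 [(0.81, [169, 206, 27, 14]), (0.7, [285, 151, 74, 27])]
lamp [(0.7, [448, 201, 63, 40])]
t 57.2 pos [366.3 218.3 283. ] rot [180.  -0.  93.] F [ 0.1 -0.6  0.1] w 54.7
pot0 [(0.58, [206, 246, 38, 90]), (0.46, [237, 230, 17, 17])]
dropper0 [(0.47, [358, 156, 9, 25])]
lamp [(0.76, [208, 246, 35, 89])]
[357.6 154.2 367.  183.3]
```

View pics/c16.png

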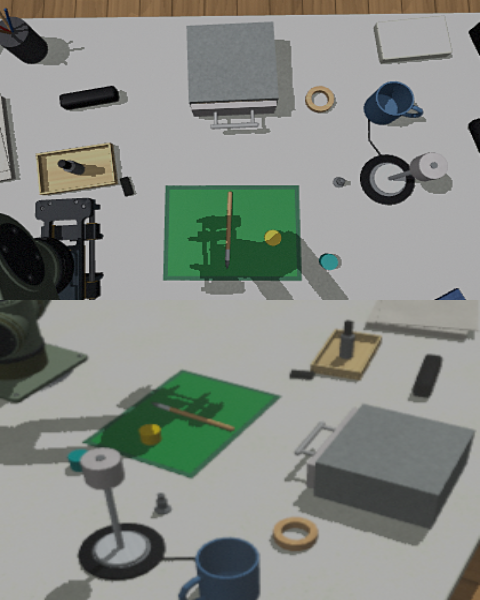

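Top view: the bottle stands in the tray at (70,167), the drawer is shut with its handle at (234,123), and the lamp foot sits inside the pad ring at (388,178). No black-lidded pot is left on the desk. Handing in.

```bash
python3 -c "
from workcell import *
print(job_done())"
```

```text
the job is handed in; nothing more can be done
None
```

The job is handed in after about 57 s of robot time, with no verdict shown: the lamp stands on its pad, all three pots are in the shut drawer and the only bottle found is upright in the tray, but I viewed 17 pictures, over the limit of 14.

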